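# Finish the edging on a shelf board

## Task

Finish the edging job: take the sprung burnisher from its stand and, with the board still in the slotted holder, press down the white edging by running the sprung tip slowly and steadily (2 to 3 cm/s) along the middle of the board's top edge from its left-hand end to its right-hand end (as seen from the robot) and back again, with the spring partly pressed but never bottomed out on the board. Put the burnisher back upright in its stand. Lift the board out and lean it on the white steel rest, edging upward, its foot on the plate behind the toe lip and its face against the back rail. Slide every roll of edging that lies about onto the rack, one to a spindle and fully down, and leave the other things on the bench where they are.

Things in the scene. Friction and masses are not known exactly. Their poses are not given: they have to be found in the camera images.
- board: Pine shelf board, 18 mm thick (its x), 160 mm long (its y), 110 mm high (its z), about 0.22 kg, with white edging all along its top edge. It stands loose on its long edge in the holder, 1 mm of play each side. Origin: centre of its underside; +y is its left-hand end as seen from the robot.
- board_top (a point): Centre of the board's top edge (the edging), 110 mm above the board's origin along its z.
- jig: Slotted pine board holder, fixed, 184 mm long (y), 52 mm wide (x; 112 mm over two 12 mm high screwed lugs), 45 mm high. Its groove along y, 20 mm wide, 164 mm long, 35 mm deep, closed at both ends, holds the board upright with its underside 10 mm above the bench and 75 mm standing clear. Origin: centre of the underside.
- burnisher: Burnisher: a stylus 143 mm long with a dark round wooden handle, 0.12 kg, upright in its stand. Origin: on its axis at the lower end of its steel shank, z up the handle. Shank 16 mm thick from 0 to 30 mm, collar 42 mm thick at 30 to 35 mm, handle 26 mm thick from 35 to 125 mm. The sprung tip sticks out 18 mm below the origin. Round: its yaw means nothing.
- burnisher_tip (a joint): How far the burnisher's sprung tip is pushed in, in m: 0 free, 0.014 bottomed out. The spring pushes 0.45 N at first and 0.15 N more per mm (1.2 N at 5 mm). Pushing in 12.5 mm or more on the board counts as bottomed out.
- burnisher_point (a point): The end of the sprung tip (a smooth white 10 mm ball): 18 mm below the burnisher's origin when free, less when pushed in.
- stand: Pine block 70 x 70 x 60 mm high, fixed, with a round upright hole 28 mm in diameter right through. The burnisher's shank hangs in the hole and its collar rests on the block's top, so its origin is then 30 mm above the bench. Origin: centre of the underside.
- stand_hole (a point): Centre of the stand's hole at the block's top, 60 mm above the bench.
- rest: White steel leaning rest, fixed, origin at its underside's centre. Foot plate 110 (x) by 200 (y) by 8 mm; toe lip with inner face at x = -28 mm, top 18 mm above the bench; 10 mm round back rail along y at x = +28 mm, centre 62 mm up, on posts at y = -90 and +90 mm. The board leans its top towards +x onto the rail; with its origin at x = -2 mm it leans about 17 degrees.
- rack: Roll rack, fixed: white steel foot 80 mm (x) by 226 mm (y), 12 mm thick, with three upright steel spindles 16 mm in diameter, 50 mm high above the foot (tops 62 mm above the bench), 80 mm apart along y. Origin: centre of the underside.
- spindle0 (a point): Foot of the left-hand spindle, on its axis at the top of the rack's foot plate, 12 mm above the bench (y = 80 mm in the rack's frame).
- spindle1 (a point): Foot of the middle spindle, on its axis at the top of the rack's foot plate, 12 mm above the bench (y = 0 mm in the rack's frame).
- spindle2 (a point): Foot of the right-hand spindle, on its axis at the top of the rack's foot plate, 12 mm above the bench (y = -80 mm in the rack's frame).
- roll0: Roll of white edging on a cardboard core, lying flat: 66 mm outside diameter, 36 mm high, with a 28 mm bore right through, 0.09 kg. Origin: its centre, half way up the bore (18 mm above what it lies on), z along the bore. All rolls are alike and any spindle will do. Two or three rolls are present; an absent one reads None from the start.
- roll1: Roll of white edging on a cardboard core, lying flat: 66 mm outside diameter, 36 mm high, with a 28 mm bore right through, 0.09 kg. Origin: its centre, half way up the bore (18 mm above what it lies on), z along the bore. All rolls are alike and any spindle will do. Two or three rolls are present; an absent one reads None from the start.
- roll2: Roll of white edging on a cardboard core, lying flat: 66 mm outside diameter, 36 mm high, with a 28 mm bore right through, 0.09 kg. Origin: its centre, half way up the bore (18 mm above what it lies on), z along the bore. All rolls are alike and any spindle will do. Two or three rolls are present; an absent one reads None from the start.
- tyre_lever: Bystander: orange plastic tyre lever 128 mm long lying flat. Leave alone.
- wrench: Bystander: chrome wrench 180 mm long lying flat. Leave alone.
- gauge: Bystander: round silver dial gauge 56 mm in diameter, 22 mm high. Leave alone.
- tin: Bystander: grey plastic tin 76 mm in diameter, 85 mm high. Leave alone.
- scraper: Bystander: stainless scraper 200 mm long lying flat. Leave alone.
- acrylic_box: Bystander: clear acrylic open box 90 x 150 x 70 mm. Leave alone.
- offcut: Bystander: plain pine offcut 45 x 140 x 18 mm lying flat. Leave alone.

How it is judged:
On the way, in this order (a step that is already met when the one before it is completed fails the run):
1. the burnisher's sprung tip is pressed on the edging of the board in the holder, at the left-hand end, and moves slowly (y of burnisher_point in the frame of board between 0.06 and 0.078 m and x of burnisher_point in the frame of board between -0.007 and 0.007 m and z of burnisher_point in the frame of board between 0.104 and 0.116 m and value of joint burnisher_tip between 0.0012 and 0.0125 m and contact force between burnisher and board above 0.2 N and linear speed of burnisher below 0.06 m/s and horizontal distance between board and jig below 0.01 m), for 0.2 s.
2. the burnisher's sprung tip is pressed on the edging of the board in the holder, a quarter of the way from the left-hand end, and moves slowly (y of burnisher_point in the frame of board between 0.026 and 0.044 m and x of burnisher_point in the frame of board between -0.007 and 0.007 m and z of burnisher_point in the frame of board between 0.104 and 0.116 m and value of joint burnisher_tip between 0.0012 and 0.0125 m and contact force between burnisher and board above 0.2 N and linear speed of burnisher below 0.06 m/s and horizontal distance between board and jig below 0.01 m), for 0.2 s.
3. the burnisher's sprung tip is pressed on the edging of the board in the holder, at the middle, and moves slowly (y of burnisher_point in the frame of board between -0.009 and 0.009 m and x of burnisher_point in the frame of board between -0.007 and 0.007 m and z of burnisher_point in the frame of board between 0.104 and 0.116 m and value of joint burnisher_tip between 0.0012 and 0.0125 m and contact force between burnisher and board above 0.2 N and linear speed of burnisher below 0.06 m/s and horizontal distance between board and jig below 0.01 m), for 0.2 s.
4. the burnisher's sprung tip is pressed on the edging of the board in the holder, a quarter of the way from the right-hand end, and moves slowly (y of burnisher_point in the frame of board between -0.044 and -0.026 m and x of burnisher_point in the frame of board between -0.007 and 0.007 m and z of burnisher_point in the frame of board between 0.104 and 0.116 m and value of joint burnisher_tip between 0.0012 and 0.0125 m and contact force between burnisher and board above 0.2 N and linear speed of burnisher below 0.06 m/s and horizontal distance between board and jig below 0.01 m), for 0.2 s.
5. the burnisher's sprung tip is pressed on the edging of the board in the holder, at the right-hand end, and moves slowly (y of burnisher_point in the frame of board between -0.078 and -0.06 m and x of burnisher_point in the frame of board between -0.007 and 0.007 m and z of burnisher_point in the frame of board between 0.104 and 0.116 m and value of joint burnisher_tip between 0.0012 and 0.0125 m and contact force between burnisher and board above 0.2 N and linear speed of burnisher below 0.06 m/s and horizontal distance between board and jig below 0.01 m), for 0.2 s.
6. the burnisher's sprung tip is pressed on the edging of the board in the holder, a quarter of the way from the right-hand end, on the way back, and moves slowly (all of step 4), for 0.2 s.
7. the burnisher's sprung tip is pressed on the edging of the board in the holder, at the middle, on the way back, and moves slowly (all of step 3), for 0.2 s.
8. the burnisher's sprung tip is pressed on the edging of the board in the holder, a quarter of the way from the left-hand end, on the way back, and moves slowly (all of step 2), for 0.2 s.
9. the burnisher's sprung tip is pressed on the edging of the board in the holder, at the left-hand end, on the way back, and moves slowly (all of step 1), for 0.2 s.
At the end, for the whole second after the job is handed in: Each roll is on a spindle (within 9 mm), flat on the foot (4 mm). Burnisher upright in its stand, collar on the block (5 mm). Board, edging up, leans 0.12 to 0.55 rad, foot on the plate behind the lip, face on the rail, centred within 40 mm, square within 0.15 rad. All at rest ((horizontal distance between roll0 and spindle0 below 0.009 m or horizontal distance between roll0 and spindle1 below 0.009 m or horizontal distance between roll0 and spindle2 below 0.009 m) and angle between the z axis of each of roll0, roll1, roll2 and the z axis of rack, either way round below 0.1 rad and linear speed of each of roll0, roll1, roll2, board, burnisher below 0.02 m/s and z of roll0 in the frame of rack between 0.026 and 0.034 m and (horizontal distance between roll1 and spindle0 below 0.009 m or horizontal distance between roll1 and spindle1 below 0.009 m or horizontal distance between roll1 and spindle2 below 0.009 m) and z of roll1 in the frame of rack between 0.026 and 0.034 m and (horizontal distance between roll2 and spindle0 below 0.009 m or horizontal distance between roll2 and spindle1 below 0.009 m or horizontal distance between roll2 and spindle2 below 0.009 m) and z of roll2 in the frame of rack between 0.026 and 0.034 m and horizontal distance between burnisher and stand_hole below 0.012 m and angle between burnisher's own z axis and vertical below 0.12 rad and z of burnisher in the frame of stand between 0.025 and 0.035 m and x of board in the frame of rest between -0.025 and 0.015 m and y of board in the frame of rest between -0.04 and 0.04 m and z of board in the frame of rest between 0.005 and 0.02 m and angle between board's own z axis and vertical between 0.12 and 0.55 rad and x of board_top in the frame of rest above 0.008 m and angle between the y axis of board and the y axis of rest, either way round below 0.15 rad and contact force between board and rest above 0.3 N); the robot touches nothing.
It fails at once if the burnisher's spring bottoms out on the board (12.5 mm or more) (contact force between burnisher and board above 0.3 N and value of joint burnisher_tip above 0.0125 m).
It fails at once if one of the other things on the bench is pushed more than 3 cm from its place (distance of any of tyre_lever, wrench, gauge, tin, scraper, acrylic_box, offcut from where it was at the start of the episode above 0.03 m).
Of roll0, roll1, roll2 only 2 to 3 are there at a start; the rules pass over those that are not, and their reading is None.
At some moment in a run one of roll0, roll1, roll2 may be knocked a few centimetres aside while the robot is not near it.
It also fails if it takes over 192 s, if anything falls off the work surface, if the arm or the gripper's body presses on something with over 40 N, if the wrist force passes 120 N, or if a joint passes its speed limit or range.

## Robot

A 7-joint arm with a two-finger parallel gripper is mounted at the origin on the work surface. World frame = base frame: x ahead of the robot, y to its left, z up, the work surface at z = 0. Lengths are in m, angles in rad, forces in N, time in s.
With the tool pointing down it reaches from about 0.425 to 0.925 m from the base axis. Payload 6.8 kg.
Tool frame: the origin (TCP) lies midway between the tips of the shut fingers; the grasp point (between the pads) lies 19 mm behind it (bot.hold_point_z is the distance from the TCP to the grasp point, in m); z points along the fingers, y is the line along which they close (so a half turn about z gives the same grasp; the last joint's range is limited). The gripper opens to 85 mm and grips with 20 to 120 N. Pads are 22 mm wide; open, the fingers measure 114 mm over their backs; the gripper's body (76 mm by 85 mm) begins 54 mm behind the grasp point. The pads swing forward as they close: fully open they stand 13 mm farther back than shut.
Start: joints at [1.045, 0.477, 0.022, 1.555, -0.011, 1.109, -0.083], TCP at [0.274, -0.617, 0.231] pointing down, gripper open.
Joint ranges: [-2.96, 2.96], [-0.34, 2.1], [-1.41, 1.46], [0.24, 2.44], [-1.37, 4.51], [0.17, 1.92], [-2.96, 2.96]. Speed limits (rad/s): [2.39, 2.39, 3.14, 3.14, 3.14, 3.14, 3.14].

## Interface

Orientations are given as a unit quaternion [w, x, y, z].
In Python, from station import bot gives the robot as it stands. The module is installed in compiled form; this text tells all that it offers.
- The arm moves only by the tool step_arm, never from a script. Its argument "increments" is a list that holds one entry, the list of rows, each a list of 7 numbers: the opening, from -1 (shut) to 1 (fully open), then the shift along the tool's x, y, z in mm, then the turn, a rotation vector about the tool's x, y, z in degrees. In form: [[[grip, x, y, z, ax, ay, az], ...]]. A call has 1 to 10 rows; each row is the pose to reach, as a shift and turn from the pose commanded when the call began, along the tool's axes at that moment; what a row does not reach only later rows make up. A row lasts 1/12 s, in which the tool goes at most 41.7 mm and 7.16 degrees, less where a joint would pass 70% of its speed; a pose out of reach is approached as far as the arm can. A call with a gripper value outside its range is refused whole. The fingers move at their own pace and stop on an object; "force" is the grip in N (left out, the last holds). Time passes only in rows, so rows that repeat a pose let the fingers close. It gives the time, the measured TCP pose, the force, the opening and the grip force at its end, in the units of the state.
- bot.get_obs(): the state, without advancing time (a new reading comes with each control period).
- bot.read_camera(name): name is "scene" or "top"; returns a dict with "image" (420x560x3 uint8, red, green, blue), "camera_matrix" (3x3 intrinsics, pixels), "R" (3x3) and "t" (3): a world point X has camera coordinates R X + t. Camera axes: x right, y down, z forward; pixel columns grow to the right and rows downward; lengths in m; the calibration is good to about 2 mm. A picture is of the moment at which its call begins. There is no depth.
- bot.hand_in(): hands the job in; it is judged then, once.
The state is a dict: "t": time; "q": joint angles; "joint_vel": joint speeds; "joint_torque": joint torques, N m; "eef_pos": TCP position; "tool_rot": TCP orientation; "contact_force": force on the tool from outside, world axes, zero at the start; "torque": the same for the moment, N m; "gripper_width": opening from 0.0 (shut) to 1.0 (fully open); "grasp_force": force on a finger pad.
Only numpy, scipy, OpenCV 4.12 (cv2) and the standard library are available. Lean on these libraries where they do the work, as an engineer would, in place of code of your own. Each camera call takes 0.05 s, during which the arm holds its last target. There are 200 camera calls.

## Working session

There is one attempt and no reset: what is moved stays moved. The work goes in short steps, Python scripts to look and compute and a tool call to move; the robot and the scene stay as the last step left them, time stands still between calls to the robot, and variables do not carry over. Pictures are saved under pics/ and viewed, at most 15 in all, crops included, and the job is handed in when it is done.

Besides the shell and the picture viewer there is one more tool, called as name(argument=value, ...), one argument or row to a line, values as JSON. step_arm: Moves the arm, as the interface text tells. Its arguments: {"type":"object","properties":{"increments":{"type":"array"},"force":{"type":"number"}},"required":["increments"]}

```bash
mkdir -p pics
python3 - <<'E'
from station import bot
import cv2,numpy as np,pickle
o=bot.get_obs(); print({k:np.round(v,3) for k,v in o.items()}, bot.hold_point_z)
d={}
for n in("scene","top"):
    c=bot.read_camera(n); d[n]=c; print(n,np.round(c["camera_matrix"],1).tolist(),np.round(c["R"],3).tolist(),np.round(c["t"],3).tolist())
    cv2.imwrite(f"pics/{n}0.png",cv2.resize(c["image"][...,::-1],(800,600),interpolation=cv2.INTER_CUBIC))
pickle.dump(d,open("cams.pkl","wb"))
E
```

```text
{'t': np.float64(0.0), 'q': array([ 1.045,  0.478,  0.022,  1.556, -0.011,  1.109, -0.083]), 'joint_vel': array([-0.001,  0.001, -0.   , -0.   ,  0.   ,  0.   ,  0.   ]), 'joint_torque': array([ 1.0000e-03, -5.9646e+01,  1.6080e+00, -2.8119e+01,  1.2000e-02,
        1.0000e-02, -0.0000e+00]), 'eef_pos': array([ 0.274, -0.616,  0.23 ]), 'tool_rot': array([-0.001,  0.978,  0.207, -0.   ]), 'contact_force': array([ 0.988,  0.17 , -0.262]), 'torque': array([ 0.025, -0.017, -0.042]), 'grasp_force': np.float64(0.0), 'gripper_width': np.float64(1.0)} 0.0187
scene [[505.7, 0.0, 271.8], [0.0, 505.7, 204.6], [0.0, 0.0, 1.0]] [[-0.858, 0.514, 0.004], [0.276, 0.466, -0.841], [-0.434, -0.72, -0.542]] [0.465, -0.07, 1.573]
top [[396.8, 0.0, 288.3], [0.0, 396.8, 211.1], [0.0, 0.0, 1.0]] [[0.018, -0.999, -0.026], [-0.991, -0.015, -0.131], [0.13, 0.028, -0.991]] [-0.006, 0.54, 1.054]
```

View pics/scene0.png

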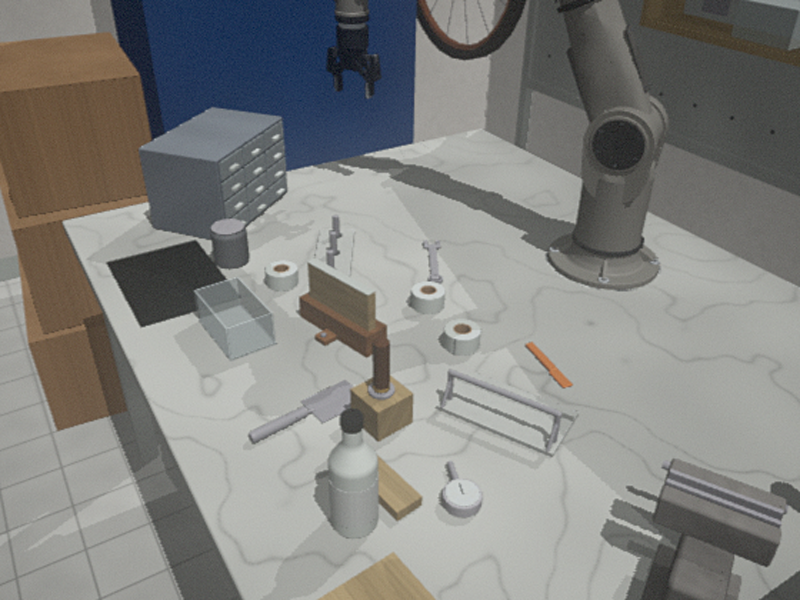

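View pics/top0.png

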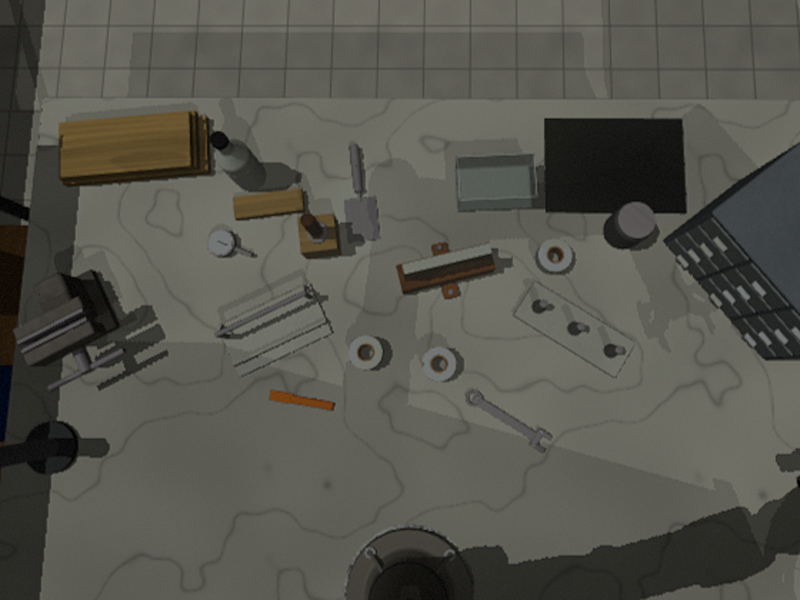

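The top view shows +x up and +y left. In 800-px pixels: board and holder (447,268), burnisher stand (320,235), rest (275,330), rack (575,328), and three rolls at (366,352), (441,364) and (555,256). I'll enlarge both views to read exact pixels.

```bash
cat > h.py <<'E'
import numpy as np,cv2,pickle
from scipy.spatial.transform import Rotation as Ro
C=pickle.load(open("cams.pkl","rb"))
def ray(n,u,v):
    c=C[n];R=np.array(c["R"]);o=-R.T@np.array(c["t"]);d=R.T@np.linalg.solve(c["camera_matrix"],[u,v,1]);return o,d/np.linalg.norm(d)
def at(n,u,v,z):
    o,d=ray(n,u,v);return o+d*(z-o[2])/d[2]
def tri(a,b):
    o1,d1=ray("top",*a);o2,d2=ray("scene",*b)
    s=np.linalg.lstsq(np.c_[d1,-d2],o2-o1,rcond=None)[0];p,q=o1+s[0]*d1,o2+s[1]*d2
    return (p+q)/2,np.linalg.norm(p-q)*1000
def proj(n,X):
    c=C[n];p=np.array(c["camera_matrix"])@(np.array(c["R"])@np.asarray(X)+c["t"]);return p[:2]/p[2]
def crop(n,x0,y0,w,h,k,fn,g=1.6,img=None):
    im=(C[n]["image"] if img is None else img)[y0:y0+h,x0:x0+w,::-1]
    im=(255*(im/255.)**(1/g)).astype(np.uint8)
    im=cv2.resize(im,None,fx=k,fy=k,interpolation=cv2.INTER_CUBIC)
    for x in range((x0//20+1)*20,x0+w,20): cv2.putText(im,str(x),(int((x-x0)*k),8),0,.3,(0,0,255));cv2.line(im,(int((x-x0+.5)*k),10),(int((x-x0+.5)*k),16),(0,0,255))
    for y in range((y0//20+1)*20,y0+h,20): cv2.putText(im,str(y),(0,int((y-y0+.5)*k)),0,.3,(0,0,255));cv2.line(im,(20,int((y-y0+.5)*k)),(26,int((y-y0+.5)*k)),(0,0,255))
    cv2.imwrite("pics/"+fn,im)
E
python3 - <<'E'
from h import *
crop("top",145,140,155,125,5,"t1.png"); crop("top",240,150,210,130,3.8,"t2.png"); crop("scene",180,145,220,175,3.4,"s1.png",1.0)
E
```

```text
(no output)
```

View pics/t1.png

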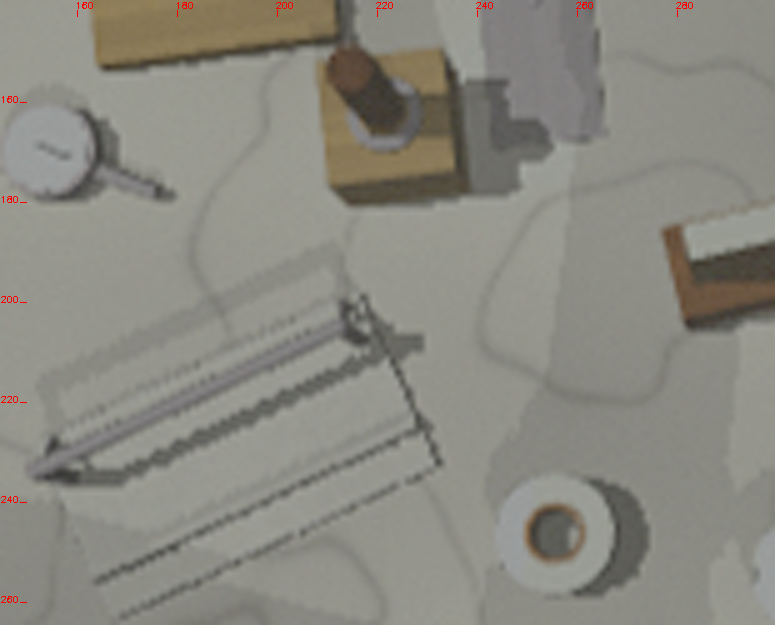

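View pics/t2.png

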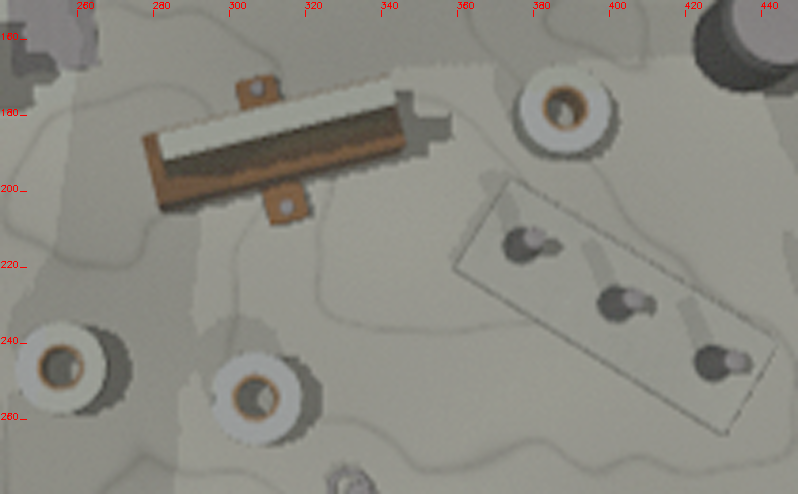

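View pics/s1.png

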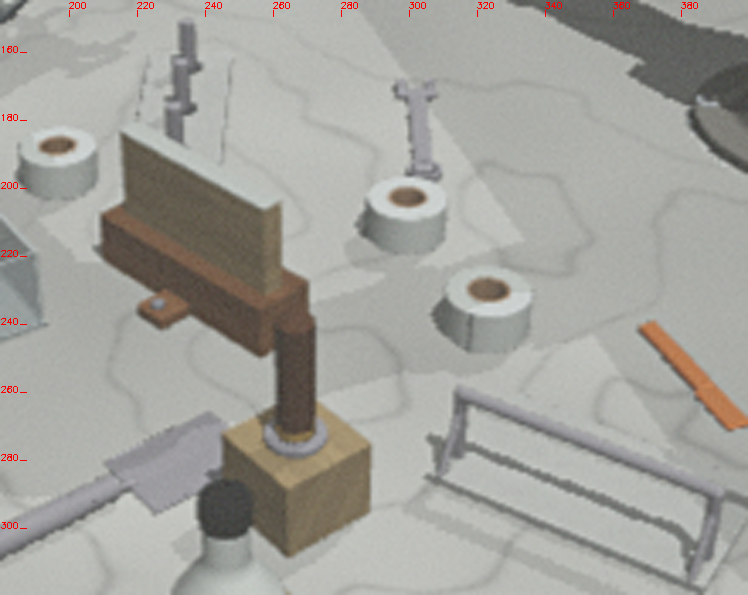

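Run:
```python
from h import *
np.set_printoptions(precision=4,suppress=True)
t1=lambda x,y:(x/5+144.6,y/5+139.6)
t2=lambda x,y:(x/3.8+239.6,y/3.8+149.6)
s1=lambda x,y:(x/3.4+179.65,y/3.4+144.65)
for n,a,b,z in [("boardL",t2(161,149),s1(273,205),.12),("boardR",t2(396,89),s1(127,131),.12),("collar",t1(385,113),s1(295,434),.065),("handletop",t1(350,68),s1(295,319),.155),
 ("A",t1(555,533),s1(489,290),.036),("B",t2(256,398),s1(407,197),.036),("C",t2(565,107),s1(58,146),.036),
 ("sp0",t2(537,239),s1(174,100),.062),("sp1",t2(632,298),s1(180,60),.062),("sp2",t2(740,363),s1(187,22),.062),("railL",t1(35,468),s1(715,491),.062),("railR",t1(348,323),s1(460,391),.062)]:
    p,e=tri(a,b); print(n,p,round(e,1),"top@z",at("top",*a,z)[:2],"sc@z",at("scene",*b,z)[:2])
for n,q in [("lipL",(97,580)),("lipR",(430,427)),("near L",(120,618)),("nearR",(440,465)),("farL",(55,430)),("farR",(362,295))]: print(n,at("top",*t1(*q),.018 if 'lip' in n else .008)[:2])
f=np.array([at("top",*t2(*q),.012)[:2] for q in [(510,180),(776,344),(726,434),(455,268)]]);print("rackfoot",f,f.mean(0))
for n in ("top","scene"): print(n,ray(n,0,0)[0])
```

```text
boardL [0.5864 0.0171 0.1172] 1.1 top@z [0.5855 0.0173] sc@z [0.589  0.0204]
boardR [ 0.6292 -0.1401  0.113 ] 2.1 top@z [ 0.6285 -0.1399] sc@z [ 0.6335 -0.1282]
collar [0.6683 0.1866 0.0616] 0.1 top@z [0.6674 0.186 ] sc@z [0.6704 0.19  ]
handletop [0.6677 0.1863 0.1538] 0.5 top@z [0.6672 0.1861] sc@z [0.6687 0.1875]
A [0.4419 0.0899 0.0339] 0.3 top@z [0.4419 0.0896] sc@z [0.4436 0.0923]
B [ 0.4226 -0.0503  0.0339] 0.5 top@z [ 0.4223 -0.0501] sc@z [ 0.4246 -0.0477]
C [ 0.6358 -0.2715  0.0338] 1.7 top@z [ 0.6361 -0.2715] sc@z [ 0.6366 -0.2672]
sp0 [ 0.5358 -0.2446  0.0631] 0.2 top@z [ 0.5358 -0.2448] sc@z [ 0.535  -0.2465]
sp1 [ 0.4959 -0.3104  0.061 ] 0.8 top@z [ 0.4954 -0.3099] sc@z [ 0.4969 -0.3091]
sp2 [ 0.4515 -0.3848  0.0557] 1.1 top@z [ 0.4516 -0.383 ] sc@z [ 0.4567 -0.3731]
railL [0.471  0.3673 0.0619] 0.4 top@z [0.4708 0.3674] sc@z [0.4713 0.3672]
railR [0.551  0.2031 0.0604] 2.6 top@z [0.5518 0.202 ] sc@z [0.5512 0.2055]
lipL [0.4123 0.3453]
lipR [0.5003 0.1632]
near L [0.3916 0.3346]
nearR [0.48   0.1585]
farL [0.4963 0.3777]
farR [0.5759 0.2065]
rackfoot [[ 0.586  -0.2358]
 [ 0.4683 -0.4261]
 [ 0.4031 -0.3884]
 [ 0.5201 -0.1951]] [ 0.4944 -0.3113]
top [ 0.3977 -0.0284  1.1152]
scene [1.1016 0.9258 0.791 ]
```

```bash
cat >> h.py <<'E'
def go(*wps):
    """wps: (x,y,z,phi_deg[,tilt Rotation premultiplied]) -> shift mm, rotvec deg from the present pose"""
    from station import bot
    o=bot.get_obs();q=o["tool_rot"];R=Ro.from_quat([q[1],q[2],q[3],q[0]]);p=np.array(o["eef_pos"])
    x=R.as_matrix()[:,0]
    print("t %.1f"%o["t"],"pos",np.round(p,4),"phi %.1f"%np.degrees(np.arctan2(x[1],x[0])),"zaxis",np.round(R.as_matrix()[:,2],3),"F",np.round(o["contact_force"],2),"w %.3f g %.1f"%(o["gripper_width"],o["grasp_force"]),"q7 %.2f"%o["q"][6])
    for w in wps:
        c,s=np.cos(np.radians(w[3])),np.sin(np.radians(w[3]))
        T=Ro.from_matrix(np.array([[c,s,0],[s,-c,0],[0,0,-1]]))
        if len(w)>4:T=w[4]*T
        print(" ->",np.round(R.inv().apply(np.array(w[:3])-p)*1000,1),np.round(np.degrees((R.inv()*T).as_rotvec()),2))
E
python3 -c "
from h import *
go((.6675,.1862,.25,15.3),(.274,-.617,.30,24))"
```

```text
t 0.1 pos [ 0.2737 -0.6165  0.2304] phi 23.9 zaxis [-0.001  0.001 -1.   ] F [ 0.43 -0.49 -0.58] w 0.996 g 0.0 q7 -0.08
 -> [ 685.6 -573.8  -18.7] [-0.09  0.01  8.64]
 -> [  0.1   0.5 -69.6] [-0.09  0.01 -0.06]
```

step_arm(
  increments=[
    [[1,300,-251,-50,0,0,0],[1,300,-251,-50,0,0,0],[1,300,-251,-50,0,0,0],[1,300,-251,-50,0,0,0],[1,300,-251,-50,0,0,0],[1,300,-251,-50,0,0,0],[1,300,-251,-50,0,0,0],[1,300,-251,-50,0,0,0],[1,300,-251,-50,0,0,0],[1,300,-251,-50,0,0,0]],
  ],
  force=80,
)

```text
t: 0.93
eef_pos: [0.4488, -0.2601, 0.2819]
tool_rot: [-0.001, 0.978, 0.211, 0.001]
contact_force: [0.4, 0.1, -0.0]
gripper_width: 1.002
grasp_force: 0.0
```

step_arm(
  increments=[
    [[1,300,-251,0,0,0,0],[1,300,-251,0,0,0,0],[1,300,-251,0,0,0,0],[1,300,-251,0,0,0,0],[1,300,-251,0,0,0,0],[1,300,-251,0,0,0,0],[1,300,-251,0,0,0,0],[1,300,-251,0,0,0,0],[1,300,-251,0,0,0,0],[1,300,-251,0,0,0,0]],
  ],
)

```text
t: 1.77
eef_pos: [0.6193, 0.0925, 0.2808]
tool_rot: [-0.002, 0.978, 0.211, 0.0]
contact_force: [0.1, 1.2, 1.5]
gripper_width: 1.0
grasp_force: 0.0
```

step_arm(
  increments=[
    [[1,86,-72,31,0,0,8.6],[1,86,-72,31,0,0,8.6],[1,86,-72,31,0,0,8.6],[1,86,-72,31,0,0,8.6],[1,86,-72,31,0,0,8.6],[1,86,-72,31,0,0,8.6]],
  ],
)

```text
t: 2.27
eef_pos: [0.6679, 0.1851, 0.2497]
tool_rot: [0.001, 0.991, 0.133, -0.001]
contact_force: [-0.4, -0.6, -1.1]
gripper_width: 1.0
grasp_force: 0.0
```

```bash
python3 -c "
from h import *
go((.6675,.1862,.093,15.3))"
```

```text
t 2.3 pos [0.6679 0.1851 0.2497] phi 15.3 zaxis [-0.001 -0.001 -1.   ] F [-0.42 -0.63 -1.08] w 1.000 g 0.0 q7 -1.80
 -> [ 1.000e-01 -1.300e+00  1.567e+02] [0.05 0.07 0.02]
```

step_arm(
  increments=[
    [[1,0,-1,30,0,0,0],[1,0,-1,60,0,0,0],[1,0,-1,90,0,0,0],[1,0,-1,120,0,0,0],[1,0,-1,140,0,0,0],[1,0,-1,157,0,0,0],[1,0,-1,157,0,0,0],[0.2,0,-1,157,0,0,0],[-0.1,0,-1,157,0,0,0],[-0.2,0,-1,157,0,0,0]],
  ],
)

```text
t: 3.1
eef_pos: [0.669, 0.1867, 0.0955]
tool_rot: [-0.0, 0.991, 0.133, 0.002]
contact_force: [-0.4, -0.3, -0.4]
gripper_width: 0.604
grasp_force: 0.0
```

step_arm(
  increments=[
    [[-0.3,0,0,0,0,0,0],[-0.4,0,0,0,0,0,0],[-1,0,0,0,0,0,0],[-1,0,0,0,0,0,0],[-1,0,0,0,0,0,0],[-1,0,0,0,0,0,0]],
  ],
  force=80,
)

```text
t: 3.6
eef_pos: [0.6686, 0.187, 0.0948]
tool_rot: [0.0, 0.991, 0.133, 0.001]
contact_force: [-1.3, -1.1, 6.7]
gripper_width: 0.284
grasp_force: 78.1
```

```bash
python3 -c "
from h import *
b=np.array([.6072,-.0614]);a=np.radians(15.3);y=np.array([-np.sin(a),np.cos(a)])
s=b+.070*y; print(s)
go((.6675,.1862,.23,15.3),(*s,.23,15.3),(*s,.198,15.3))"
```

```text
[0.58872889 0.00611902]
t 3.6 pos [0.6686 0.187  0.0948] phi 15.3 zaxis [ 0.002  0.    -1.   ] F [-1.28 -1.07  6.73] w 0.284 g 78.1 q7 -1.85
 -> [  -1.     0.6 -135.2] [ 0.02 -0.12  0.02]
 -> [-124.6  153.4 -135.4] [ 0.02 -0.12  0.02]
 -> [-124.6  153.4 -103.4] [ 0.02 -0.12  0.02]
```

step_arm(
  increments=[
    [[-1,0,0,-20,0,0,0],[-1,0,0,-50,0,0,0],[-1,0,0,-90,0,0,0],[-1,0,0,-130,0,0,0],[-1,0,0,-135,0,0,0],[-1,-25,31,-135,0,0,0],[-1,-50,61,-135,0,0,0],[-1,-75,92,-135,0,0,0],[-1,-100,123,-135,0,0,0],[-1,-125,153,-135,0,0,0]],
  ],
)

```text
t: 4.43
eef_pos: [0.5864, 0.0046, 0.2281]
tool_rot: [0.0, 0.991, 0.133, -0.0]
contact_force: [-0.4, -0.4, -1.7]
gripper_width: 0.285
grasp_force: 78.7
```

step_arm(
  increments=[
    [[-1,0,0,10,0,0,0],[-1,0,0,10,0,0,0],[-1,0,0,10,0,0,0]],
  ],
)

```text
t: 4.68
eef_pos: [0.5873, 0.0069, 0.218]
tool_rot: [-0.0, 0.991, 0.133, -0.0]
contact_force: [0.3, 1.0, -1.3]
gripper_width: 0.287
grasp_force: 78.7
```

Run:
```python
from h import *
from station import bot
go((.5887,.0061,.198,15.3))
im={n:bot.read_camera(n)["image"] for n in("top","scene")}
for n in im: C[n]["image"]=im[n]
crop("top",250,130,110,80,3.8,"a.png"); crop("scene",200,150,110,80,3.8,"b.png",1.0)
cv2.imwrite("pics/ab.png",np.vstack([cv2.imread("pics/a.png"),cv2.imread("pics/b.png")])[:600])
```

```text
t 4.7 pos [0.5873 0.0069 0.218 ] phi 15.3 zaxis [-0.001  0.001 -1.   ] F [ 0.35  0.97 -1.28] w 0.287 g 78.7 q7 -1.54
 -> [ 1.1  1.1 20. ] [-0.05  0.03  0.04]
```

View pics/ab.png

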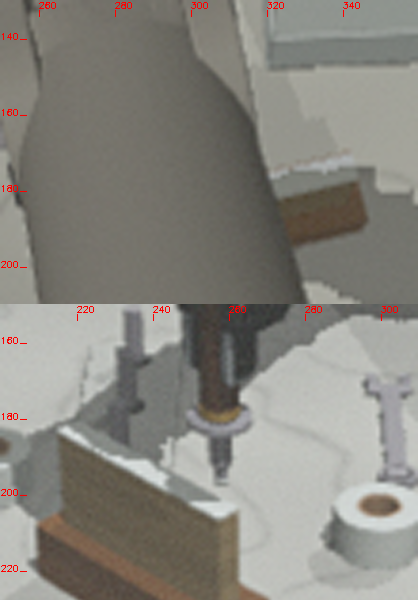

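The lower crop (scene view) shows the tip hanging just past the board's left end at about (258,196). The top view is blocked by the arm, so I'll check the tip against its projection.

Run:
```python
from h import *
for dx in(-.003,0,.003):
  c,s=np.cos(np.radians(15.3)),np.sin(np.radians(15.3))
  print(dx,proj("scene",[.5873+dx*c,.0069+dx*s,.140]),"tip obs", (258,196.2))
b=np.array([.6072,-.0614]);y=np.array([-s,c]);x=np.array([c,s])
for m in(-1,1):
  for k in (-1,1): print(m,k,proj("scene",[*(b+m*.08*y+k*.009*x),.12]))
```

```text
-0.003 [258.58049606 194.84915593] tip obs (258, 196.2)
0 [257.71332691 195.31151358] tip obs (258, 196.2)
0.003 [256.84359351 195.77523844] tip obs (258, 196.2)
-1 -1 [219.6152882  179.73781071]
-1 1 [214.45201677 182.19493327]
1 -1 [262.58857506 202.32489969]
1 1 [257.41895341 205.16642578]
```

Run:
```python
from h import *
im=C["top"]["image"].astype(int)
sub=im[165:200,276:350]; mask=((sub.min(2)>125)&((sub.max(2)-sub.min(2))<30)).astype(np.uint8)
for r in im[165:200:1,312]: print(r.tolist(),end=' ')
print()
import cv2
poly=np.array([[281,186],[282.5,192],[345,177],[342,169]])
for u in (285,295,305,315,325,335,340):
    print(u,[int(x) for x in im[166:200,u].sum(1)//3])
```

```text
[84, 84, 76] [84, 84, 75] [82, 82, 74] [85, 86, 78] [78, 79, 72] [53, 52, 46] [49, 38, 29] [63, 45, 32] [67, 47, 33] [70, 49, 32] [69, 46, 28] [67, 46, 29] [91, 88, 78] [115, 118, 109] [111, 115, 104] [112, 115, 105] [111, 115, 104] [113, 116, 105] [114, 118, 108] [98, 101, 91] [54, 52, 44] [34, 32, 24] [35, 31, 26] [42, 37, 28] [43, 38, 27] [46, 38, 28] [45, 34, 25] [44, 33, 22] [60, 43, 28] [74, 50, 32] [68, 47, 31] [51, 38, 27] [35, 33, 28] [39, 32, 24] [65, 43, 29] 
285 [96, 97, 99, 97, 98, 95, 91, 92, 96, 98, 98, 98, 99, 99, 98, 100, 98, 87, 91, 112, 110, 113, 111, 113, 113, 86, 26, 32, 33, 32, 35, 42, 44, 43]
295 [94, 94, 94, 96, 94, 95, 94, 96, 96, 96, 96, 92, 89, 89, 80, 89, 114, 111, 111, 111, 111, 113, 98, 52, 29, 30, 31, 30, 31, 27, 37, 48, 46, 43]
305 [93, 93, 92, 94, 81, 50, 52, 54, 48, 49, 51, 49, 61, 94, 111, 111, 113, 111, 112, 113, 87, 27, 29, 28, 33, 30, 34, 35, 42, 54, 50, 45, 34, 28]
315 [91, 90, 90, 91, 89, 89, 88, 87, 84, 78, 81, 105, 112, 109, 109, 111, 112, 96, 52, 27, 33, 36, 39, 37, 33, 29, 42, 52, 49, 43, 29, 34, 44, 55]
325 [89, 91, 89, 90, 91, 91, 91, 88, 95, 112, 110, 110, 110, 111, 113, 88, 27, 28, 33, 31, 36, 35, 33, 33, 42, 50, 46, 37, 28, 40, 57, 85, 110, 108]
335 [89, 91, 89, 92, 87, 83, 95, 111, 111, 110, 110, 112, 98, 54, 28, 29, 35, 35, 34, 32, 34, 34, 43, 52, 46, 33, 33, 50, 59, 86, 112, 110, 110, 110]
340 [90, 90, 91, 79, 87, 113, 110, 109, 111, 110, 112, 95, 49, 27, 31, 33, 38, 33, 35, 33, 39, 51, 50, 42, 27, 37, 51, 86, 113, 111, 109, 110, 109, 112]
```

step_arm(
  increments=[
    [[-1,1,1,3,0,0,0],[-1,1,1,6,0,0,0],[-1,1,1,9,0,0,0],[-1,1,1,12,0,0,0],[-1,1,1,15,0,0,0],[-1,1,1,18,0,0,0],[-1,1,1,20,0,0,0],[-1,1,1,21,0,0,0],[-1,1,1,21,0,0,0],[-1,1,1,21,0,0,0]],
  ],
)

```text
t: 5.62
eef_pos: [0.589, 0.0058, 0.1975]
tool_rot: [-0.0, 0.991, 0.133, 0.0]
contact_force: [-0.6, 0.9, 0.6]
gripper_width: 0.286
grasp_force: 78.7
```

Run:
```python
from h import *
from station import bot
go((.5887,.0061,.1965,15.3))
im=bot.read_camera("scene")["image"]
crop("scene",205,170,75,55,8,"b2.png",1.0,im)
```

```text
t 5.6 pos [0.589  0.0058 0.1975] phi 15.3 zaxis [ 0.  0. -1.] F [-0.61  0.85  0.63] w 0.286 g 78.7 q7 -1.55
 -> [-0.2 -0.3  1. ] [-0.01 -0.01  0.04]
```

View pics/b2.png

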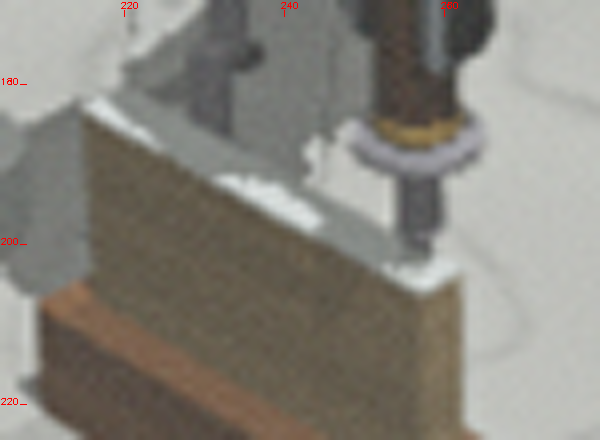

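The tip, at about (257,201), sits on the middle of the edging just in from its left end, with the spring partly pressed. Next I'll drag to the right at 24 mm/s.

step_arm(
  increments=[
    [[-1,0,2,0,0,0,0],[-1,0,4,0,0,0,0],[-1,0,6,0,0,0,0],[-1,0,8,0,0,0,0],[-1,0,10,0,0,0,0],[-1,0,12,0,0,0,0],[-1,0,14,0,0,0,0],[-1,0,16,0,0,0,0],[-1,0,18,0,0,0,0],[-1,0,20,0,0,0,0]],
  ],
)

```text
t: 6.5
eef_pos: [0.5942, -0.0138, 0.1973]
tool_rot: [0.0, 0.991, 0.133, 0.0]
contact_force: [-0.6, 1.4, 0.5]
gripper_width: 0.288
grasp_force: 78.7
```

step_arm(
  increments=[
    [[-1,0,2,0,0,0,0],[-1,0,4,0,0,0,0],[-1,0,6,0,0,0,0],[-1,0,8,0,0,0,0],[-1,0,10,0,0,0,0],[-1,0,12,0,0,0,0],[-1,0,14,0,0,0,0],[-1,0,16,0,0,0,0],[-1,0,18,0,0,0,0],[-1,0,20,0,0,0,0]],
  ],
)

```text
t: 7.33
eef_pos: [0.5995, -0.0331, 0.1973]
tool_rot: [-0.0, 0.991, 0.133, 0.0]
contact_force: [-0.0, 1.0, 0.0]
gripper_width: 0.288
grasp_force: 78.7
```

Run:
```python
from h import *
b=np.array([.6072,-.0614]);a=np.radians(15.3);y=np.array([-np.sin(a),np.cos(a)])
go((*(b-.070*y),.1965,15.3))
```

```text
t 7.3 pos [ 0.5995 -0.0331  0.1973] phi 15.3 zaxis [ 0.  0. -1.] F [-0.01  1.01  0.04] w 0.288 g 78.7 q7 -1.48
 -> [-0.1 99.3  0.8] [ 0.   -0.    0.04]
```

Tracking well; continue to the right end.

step_arm(
  increments=[
    [[-1,0,2,0,0,0,0],[-1,0,4,0,0,0,0],[-1,0,6,0,0,0,0],[-1,0,8,0,0,0,0],[-1,0,10,0,0,0,0],[-1,0,12,0,0,0,0],[-1,0,14,0,0,0,0],[-1,0,16,0,0,0,0],[-1,0,18,0,0,0,0],[-1,0,20,0,0,0,0]],
  ],
)

```text
t: 8.17
eef_pos: [0.6048, -0.0524, 0.1973]
tool_rot: [0.0, 0.991, 0.133, 0.0]
contact_force: [-0.9, 1.6, -0.5]
gripper_width: 0.285
grasp_force: 78.7
```

step_arm(
  increments=[
    [[-1,0,2,0,0,0,0],[-1,0,4,0,0,0,0],[-1,0,6,0,0,0,0],[-1,0,8,0,0,0,0],[-1,0,10,0,0,0,0],[-1,0,12,0,0,0,0],[-1,0,14,0,0,0,0],[-1,0,16,0,0,0,0],[-1,0,18,0,0,0,0],[-1,0,20,0,0,0,0]],
  ],
)

```text
t: 9.0
eef_pos: [0.6101, -0.0717, 0.1973]
tool_rot: [0.0, 0.991, 0.133, 0.0]
contact_force: [0.5, 1.4, -0.0]
gripper_width: 0.285
grasp_force: 78.7
```

step_arm(
  increments=[
    [[-1,0,2,0,0,0,0],[-1,0,4,0,0,0,0],[-1,0,6,0,0,0,0],[-1,0,8,0,0,0,0],[-1,0,10,0,0,0,0],[-1,0,12,0,0,0,0],[-1,0,14,0,0,0,0],[-1,0,16,0,0,0,0],[-1,0,18,0,0,0,0],[-1,0,20,0,0,0,0]],
  ],
)

```text
t: 9.83
eef_pos: [0.6154, -0.091, 0.1973]
tool_rot: [0.0, 0.991, 0.133, 0.0]
contact_force: [0.7, 0.6, 0.6]
gripper_width: 0.285
grasp_force: 78.7
```

step_arm(
  increments=[
    [[-1,0,2,0,0,0,0],[-1,0,4,0,0,0,0],[-1,0,6,0,0,0,0],[-1,0,8,0,0,0,0],[-1,0,10,0,0,0,0],[-1,0,12,0,0,0,0],[-1,0,14,0,0,0,0],[-1,0,16,0,0,0,0],[-1,0,18,0,0,0,0],[-1,0,20,0,0,0,0]],
  ],
)

```text
t: 10.67
eef_pos: [0.6207, -0.1103, 0.1973]
tool_rot: [0.0, 0.991, 0.133, 0.0]
contact_force: [-0.2, 1.0, 0.5]
gripper_width: 0.282
grasp_force: 78.7
```

step_arm(
  increments=[
    [[-1,0,2,0,0,0,0],[-1,0,4,0,0,0,0],[-1,0,6,0,0,0,0],[-1,0,8,0,0,0,0],[-1,0,10,0,0,0,0],[-1,0,12,0,0,0,0],[-1,0,14,0,0,0,0],[-1,0,16,0,0,0,0],[-1,0,18,0,0,0,0],[-1,0,19,0,0,0,0]],
  ],
)

```text
t: 11.5
eef_pos: [0.6257, -0.1288, 0.1973]
tool_rot: [0.0, 0.991, 0.133, 0.0]
contact_force: [-0.3, 0.2, 0.2]
gripper_width: 0.284
grasp_force: 78.7
```

Run:
```python
from h import *
from station import bot
b=np.array([.6072,-.0614]);a=np.radians(15.3);y=np.array([-np.sin(a),np.cos(a)])
go((*(b-.070*y),.1965,15.3))
im=bot.read_camera("scene")["image"]
crop("scene",195,150,75,55,8,"b3.png",1.0,im)
```

```text
t 11.5 pos [ 0.6257 -0.1288  0.1973] phi 15.3 zaxis [ 0. -0. -1.] F [-0.29  0.23  0.2 ] w 0.284 g 78.7 q7 -1.31
 -> [-0.1  0.1  0.8] [ 0.01 -0.    0.02]
```

View pics/b3.png

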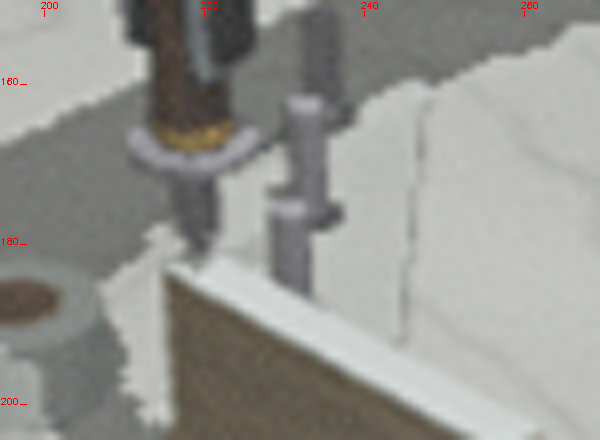

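The tip at about (220,182) is on the middle of the right-hand end, so I'll go back to the left.

step_arm(
  increments=[
    [[-1,0,1,0,0,0,0],[-1,0,1,0,0,0,0],[-1,0,0,0,0,0,0],[-1,0,-2,0,0,0,0],[-1,0,-4,0,0,0,0],[-1,0,-6,0,0,0,0],[-1,0,-8,0,0,0,0],[-1,0,-10,0,0,0,0],[-1,0,-12,0,0,0,0],[-1,0,-14,0,0,0,0]],
  ],
)

```text
t: 12.38
eef_pos: [0.6219, -0.1147, 0.1974]
tool_rot: [0.0, 0.991, 0.133, 0.0]
contact_force: [-0.9, -1.2, -0.3]
gripper_width: 0.286
grasp_force: 78.6
```

step_arm(
  increments=[
    [[-1,0,-2,0,0,0,0],[-1,0,-4,0,0,0,0],[-1,0,-6,0,0,0,0],[-1,0,-8,0,0,0,0],[-1,0,-10,0,0,0,0],[-1,0,-12,0,0,0,0],[-1,0,-14,0,0,0,0],[-1,0,-16,0,0,0,0],[-1,0,-18,0,0,0,0],[-1,0,-20,0,0,0,0]],
  ],
)

```text
t: 13.22
eef_pos: [0.6166, -0.0954, 0.1973]
tool_rot: [0.0, 0.991, 0.133, 0.0]
contact_force: [-0.6, -1.0, -0.2]
gripper_width: 0.287
grasp_force: 78.6
```

step_arm(
  increments=[
    [[-1,0,-2,0,0,0,0],[-1,0,-4,0,0,0,0],[-1,0,-6,0,0,0,0],[-1,0,-8,0,0,0,0],[-1,0,-10,0,0,0,0],[-1,0,-12,0,0,0,0],[-1,0,-14,0,0,0,0],[-1,0,-16,0,0,0,0],[-1,0,-18,0,0,0,0],[-1,0,-20,0,0,0,0]],
  ],
)

```text
t: 14.05
eef_pos: [0.6113, -0.0761, 0.1973]
tool_rot: [-0.0, 0.991, 0.133, -0.0]
contact_force: [0.7, -0.6, 0.5]
gripper_width: 0.284
grasp_force: 78.6
```

step_arm(
  increments=[
    [[-1,0,-2,0,0,0,0],[-1,0,-4,0,0,0,0],[-1,0,-6,0,0,0,0],[-1,0,-8,0,0,0,0],[-1,0,-10,0,0,0,0],[-1,0,-12,0,0,0,0],[-1,0,-14,0,0,0,0],[-1,0,-16,0,0,0,0],[-1,0,-18,0,0,0,0],[-1,0,-20,0,0,0,0]],
  ],
)

```text
t: 14.88
eef_pos: [0.606, -0.0568, 0.1973]
tool_rot: [-0.0, 0.991, 0.133, 0.0]
contact_force: [-0.5, -1.0, -0.5]
gripper_width: 0.29
grasp_force: 78.6
```

step_arm(
  increments=[
    [[-1,0,-2,0,0,0,0],[-1,0,-4,0,0,0,0],[-1,0,-6,0,0,0,0],[-1,0,-8,0,0,0,0],[-1,0,-10,0,0,0,0],[-1,0,-12,0,0,0,0],[-1,0,-14,0,0,0,0],[-1,0,-16,0,0,0,0],[-1,0,-18,0,0,0,0],[-1,0,-20,0,0,0,0]],
  ],
)

```text
t: 15.72
eef_pos: [0.6007, -0.0375, 0.1973]
tool_rot: [0.0, 0.991, 0.133, 0.0]
contact_force: [-0.3, -0.4, 0.9]
gripper_width: 0.287
grasp_force: 78.6
```

step_arm(
  increments=[
    [[-1,0,-2,0,0,0,0],[-1,0,-4,0,0,0,0],[-1,0,-6,0,0,0,0],[-1,0,-8,0,0,0,0],[-1,0,-10,0,0,0,0],[-1,0,-12,0,0,0,0],[-1,0,-14,0,0,0,0],[-1,0,-16,0,0,0,0],[-1,0,-18,0,0,0,0],[-1,0,-20,0,0,0,0]],
  ],
)

```text
t: 16.55
eef_pos: [0.5955, -0.0182, 0.1973]
tool_rot: [-0.0, 0.991, 0.133, 0.0]
contact_force: [-0.1, -0.6, 1.0]
gripper_width: 0.287
grasp_force: 78.6
```

step_arm(
  increments=[
    [[-1,0,-2,0,0,0,0],[-1,0,-4,0,0,0,0],[-1,0,-6,0,0,0,0],[-1,0,-8,0,0,0,0],[-1,0,-10,0,0,0,0],[-1,0,-12,0,0,0,0],[-1,0,-14,0,0,0,0],[-1,0,-16,0,0,0,0],[-1,0,-18,0,0,0,0],[-1,0,-20,0,0,0,0]],
  ],
)

```text
t: 17.38
eef_pos: [0.5902, 0.001, 0.1973]
tool_rot: [0.0, 0.991, 0.133, -0.0]
contact_force: [1.5, -1.0, 0.1]
gripper_width: 0.284
grasp_force: 78.6
```

Run:
```python
from h import *
b=np.array([.6072,-.0614]);a=np.radians(15.3);y=np.array([-np.sin(a),np.cos(a)])
go((*(b+.070*y),.1965,15.3))
```

```text
t 17.4 pos [0.5902 0.001  0.1973] phi 15.3 zaxis [-0. -0. -1.] F [ 1.5  -1.05  0.12] w 0.284 g 78.6 q7 -1.54
 -> [-0.  -5.3  0.8] [-0.    0.    0.04]
```

step_arm(
  increments=[
    [[-1,0,-2,0,0,0,0],[-1,0,-4,0,0,0,0],[-1,0,-6,0,0,0,0],[-1,0,-6,0,0,0,0],[-1,0,-6,0,0,0,0],[-1,0,-6,0,0,0,0],[-1,0,-6,0,0,0,0],[-1,0,-6,-6,0,0,0],[-1,0,-6,-20,0,0,0],[-1,0,-6,-33,0,0,0]],
  ],
)

```text
t: 18.22
eef_pos: [0.5882, 0.0063, 0.2305]
tool_rot: [0.0, 0.991, 0.133, -0.001]
contact_force: [-0.8, -0.4, -0.8]
gripper_width: 0.284
grasp_force: 78.6
```

Run:
```python
from h import *
go((.6686,.187,.23,15.3))
```

```text
t 18.2 pos [0.5882 0.0063 0.2305] phi 15.3 zaxis [-0.001 -0.    -1.   ] F [-0.8  -0.38 -0.85] w 0.284 g 78.6 q7 -1.53
 -> [ 125.3 -153.1    0.3] [-0.    0.08  0.02]
```

step_arm(
  increments=[
    [[-1,25,-31,0,0,0,0],[-1,50,-61,0,0,0,0],[-1,75,-92,0,0,0,0],[-1,100,-123,0,0,0,0],[-1,120,-147,0,0,0,0],[-1,125,-153,0,0,0,0],[-1,125,-153,0,0,0,0],[-1,125,-153,0,0,0,0]],
  ],
)

```text
t: 18.88
eef_pos: [0.6685, 0.1866, 0.23]
tool_rot: [0.001, 0.991, 0.134, -0.0]
contact_force: [0.3, -0.9, -1.6]
gripper_width: 0.284
grasp_force: 78.8
```

Run:
```python
from h import *
go((.6686,.187,.0965,15.3))
```

```text
t 18.9 pos [0.6685 0.1866 0.23  ] phi 15.3 zaxis [-0.001 -0.001 -1.   ] F [ 0.27 -0.94 -1.56] w 0.284 g 78.8 q7 -1.81
 -> [  0.3  -0.5 133.5] [0.05 0.06 0.05]
```

step_arm(
  increments=[
    [[-1,0,-0.5,30,0,0,0],[-1,0,-0.5,60,0,0,0],[-1,0,-0.5,85,0,0,0],[-1,0,-0.5,105,0,0,0],[-1,0,-0.5,120,0,0,0],[-1,0,-0.5,128,0,0,0],[-1,0,-0.5,132,0,0,0],[-1,0,-0.5,134,0,0,0],[-1,0,-0.5,134,0,0,0],[-1,0,-0.5,134,0,0,0]],
  ],
)

```text
t: 19.72
eef_pos: [0.6693, 0.1876, 0.0976]
tool_rot: [-0.0, 0.991, 0.133, 0.001]
contact_force: [-0.0, -0.1, -1.4]
gripper_width: 0.285
grasp_force: 78.8
```

step_arm(
  increments=[
    [[-0.2,0,0,0,0,0,0],[0.0,0,0,0,0,0,0],[0.3,0,0,0,0,0,0],[0.6,0,0,0,0,0,0],[1,0,0,0,0,0,0],[1,0,0,-20,0,0,0],[1,0,0,-60,0,0,0],[1,0,0,-100,0,0,0],[1,0,0,-140,0,0,0],[1,0,0,-150,0,0,0]],
  ],
)

```text
t: 20.55
eef_pos: [0.6715, 0.1892, 0.2544]
tool_rot: [-0.001, 0.991, 0.133, 0.005]
contact_force: [0.6, 0.2, 0.8]
gripper_width: 0.996
grasp_force: 0.0
```

Run:
```python
from h import *
# board grasp: hold point at z~.105
go((.6072,-.0614,.25,105.3),(.6072,-.0614,.085,105.3))
```

```text
t 20.6 pos [0.6715 0.1892 0.2544] phi 15.3 zaxis [ 0.01   0.004 -1.   ] F [0.63 0.23 0.78] w 0.996 g 0.0 q7 -1.81
 -> [-128.3  224.7    2.8] [  0.45  -0.54 -89.97]
 -> [-130.1  224.9  167.8] [  0.45  -0.54 -89.97]
```

step_arm(
  increments=[
    [[1,-128,225,3,0,0,-70],[1,-128,225,3,0,0,-70],[1,-128,225,3,0,0,-70],[1,-128,225,3,0,0,-70],[1,-128,225,3,0,0,-70],[1,-128,225,3,0,0,-70],[1,-128,225,3,0,0,-70],[1,-128,225,3,0,0,-70],[1,-128,225,3,0,0,-70],[1,-128,225,3,0,0,-70]],
  ],
)

```text
t: 21.38
eef_pos: [0.6045, -0.0638, 0.2434]
tool_rot: [0.0, 0.734, 0.68, 0.0]
contact_force: [0.4, -0.3, -0.4]
gripper_width: 0.999
grasp_force: 0.0
```

step_arm(
  increments=[
    [[1,0,0,0,0,0,-20],[1,0,0,0,0,0,-20],[1,0,0,0,0,0,-20],[1,0,0,0,0,0,-20],[1,0,0,0,0,0,-20]],
  ],
)

```text
t: 21.8
eef_pos: [0.6046, -0.0632, 0.2432]
tool_rot: [-0.0, 0.608, 0.794, 0.0]
contact_force: [0.7, -0.3, -0.1]
gripper_width: 0.999
grasp_force: 0.0
```

Run:
```python
from h import *
from station import bot
go((.6072,-.0614,.25,105.3),(.6072,-.0614,.086,105.3))
im=bot.read_camera("scene")["image"];im2=bot.read_camera("top")["image"]
crop("scene",150,130,260,180,2,"c.png",1.0,im);crop("top",140,130,260,130,2,"d.png",1.6,im2)
cv2.imwrite("pics/cd.png",np.vstack([cv2.imread("pics/c.png"),cv2.imread("pics/d.png")])[:600])
```

```text
t 21.8 pos [ 0.6046 -0.0632  0.2432] phi 105.2 zaxis [ 0.  0. -1.] F [ 0.7  -0.34 -0.09] w 0.999 g 0.0 q7 0.04
 -> [ 1.1  3.  -6.8] [ 0.   -0.01 -0.15]
 -> [  1.1   3.  157.2] [ 0.   -0.01 -0.15]
```

View pics/cd.png

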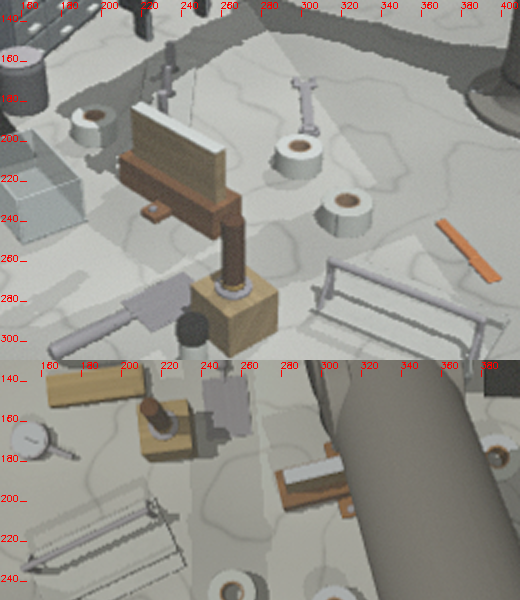

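Burnisher is back upright in the stand (scene ~(266,273)), and nothing else has moved. Now the board.

step_arm(
  increments=[
    [[1,1,3,35,0,0,0],[1,1,3,70,0,0,0],[1,1,3,100,0,0,0],[1,1,3,125,0,0,0],[1,1,3,145,0,0,0],[1,1,3,157,0,0,0],[0.4,1,3,157,0,0,0],[0,1,3,157,0,0,0],[-0.2,1,3,157,0,0,0],[-0.4,1,3,157,0,0,0]],
  ],
)

```text
t: 22.73
eef_pos: [0.6085, -0.0613, 0.088]
tool_rot: [0.001, 0.607, 0.795, 0.001]
contact_force: [-0.1, -0.7, 0.5]
gripper_width: 0.452
grasp_force: 0.0
```

step_arm(
  increments=[
    [[-0.5,0,0,0,0,0,0],[-0.6,0,0,0,0,0,0],[-1,0,0,0,0,0,0],[-1,0,0,0,0,0,0],[-1,0,0,0,0,0,0],[-1,0,0,0,0,0,0]],
  ],
  force=60,
)

```text
t: 23.23
eef_pos: [0.6084, -0.0614, 0.0876]
tool_rot: [0.001, 0.607, 0.795, 0.001]
contact_force: [0.0, -0.3, 6.0]
gripper_width: 0.204
grasp_force: 59.5
```

Run:
```python
from h import *
go((.6072,-.0614,.086,105.3),(.6072,-.0614,.18,105.3))
```

```text
t 23.2 pos [ 0.6084 -0.0614  0.0876] phi 105.3 zaxis [ 0.002 -0.    -1.   ] F [ 0.05 -0.31  6.05] w 0.204 g 59.5 q7 -0.07
 -> [ 0.3 -1.2  1.6] [0.13 0.05 0.03]
 -> [  0.2  -0.9 -92.4] [0.13 0.05 0.03]
```

step_arm(
  increments=[
    [[-1,0,0,-8,0,0,0],[-1,0,0,-20,0,0,0],[-1,0,0,-35,0,0,0],[-1,0,0,-55,0,0,0],[-1,0,0,-75,0,0,0],[-1,0,0,-90,0,0,0],[-1,0,0,-100,0,0,0],[-1,0,0,-100,0,0,0],[-1,0,0,-100,0,0,0]],
  ],
)

```text
t: 23.98
eef_pos: [0.6069, -0.0615, 0.1865]
tool_rot: [0.0, 0.606, 0.795, -0.0]
contact_force: [-0.3, -0.7, -2.5]
gripper_width: 0.204
grasp_force: 59.2
```

```bash
cat > place.py <<'E'
from h import *
def bp(xr,th,lift,off=.0776,c=(.485,.271),psi=25.8,yoff=0):
    a=np.radians(psi);X=np.array([np.cos(a),np.sin(a),0]);Y=np.array([-np.sin(a),np.cos(a),0]);t=np.radians(th)
    zb=np.cos(t)*np.array([0,0,1])+np.sin(t)*X
    o=np.array([*c,0])+xr*X+yoff*Y+np.array([0,0,.008+.009*np.sin(abs(t))+lift])
    return (*(o+off*zb),psi+90,Ro.from_rotvec(Y*t))
E
python3 -c "
from place import *
go(bp(-.003,16,.08),bp(-.003,16,.015))"
```

```text
t 24.0 pos [ 0.6069 -0.0615  0.1865] phi 105.3 zaxis [-0. -0. -1.] F [-0.32 -0.68 -2.47] w 0.204 g 59.2 q7 -0.00
 -> [356.3 -11.5  21.3] [ 15.94  -1.44 -10.4 ]
 -> [356.3 -11.5  86.3] [ 15.94  -1.44 -10.4 ]
```

step_arm(
  increments=[
    [[-1,20,0,0,0,0,0],[-1,50,0,0,0,0,0],[-1,85,0,0,0,0,0],[-1,120,0,0,0,0,0],[-1,155,0,0,0,0,0],[-1,190,0,0,0,0,0],[-1,225,0,0,0,0,0],[-1,260,0,0,0,0,0],[-1,290,0,0,0,0,0],[-1,310,0,0,0,0,0]],
  ],
)

```text
t: 24.82
eef_pos: [0.5226, 0.2409, 0.1851]
tool_rot: [-0.001, 0.605, 0.796, -0.001]
contact_force: [0.3, -0.0, -1.2]
gripper_width: 0.199
grasp_force: 59.0
```

step_arm(
  increments=[
    [[-1,20,-2,5,3,0,-2],[-1,35,-5,10,6,-0.5,-4],[-1,46,-12,15,9,-1,-6],[-1,46,-12,21,12,-1,-8],[-1,46,-12,21,16,-1.4,-10.4],[-1,46,-12,21,16,-1.4,-10.4],[-1,46,-12,21,16,-1.4,-10.4]],
  ],
)

```text
t: 25.4
eef_pos: [0.5013, 0.2787, 0.1635]
tool_rot: [-0.075, 0.527, 0.839, -0.118]
contact_force: [-1.1, -0.8, -2.8]
gripper_width: 0.201
grasp_force: 59.4
```

Run:
```python
from place import *
from station import bot
go(bp(-.003,16,.08),bp(-.003,16,.015))
im=bot.read_camera("scene")["image"];im2=bot.read_camera("top")["image"]
crop("scene",280,190,150,150,4,"e.png",1.0,im);crop("top",140,170,100,110,4,"f.png",1.6,im2)
a=cv2.imread("pics/e.png");b=cv2.imread("pics/f.png");o=np.zeros((600,800,3),np.uint8);o[:a.shape[0],:400]=a[:600,:400] ;o[:440,400:]=b;cv2.imwrite("pics/ef.png",o)
```

```text
t 25.4 pos [0.5013 0.2787 0.1635] phi 115.7 zaxis [-0.251 -0.119 -0.961] F [-1.07 -0.75 -2.79] w 0.201 g 59.4 q7 -0.45
 -> [ 0.2 -0.1 -1.7] [-0.12 -0.1  -0.04]
 -> [ 0.1 18.  60.8] [-0.12 -0.1  -0.04]
```

View pics/ef.png

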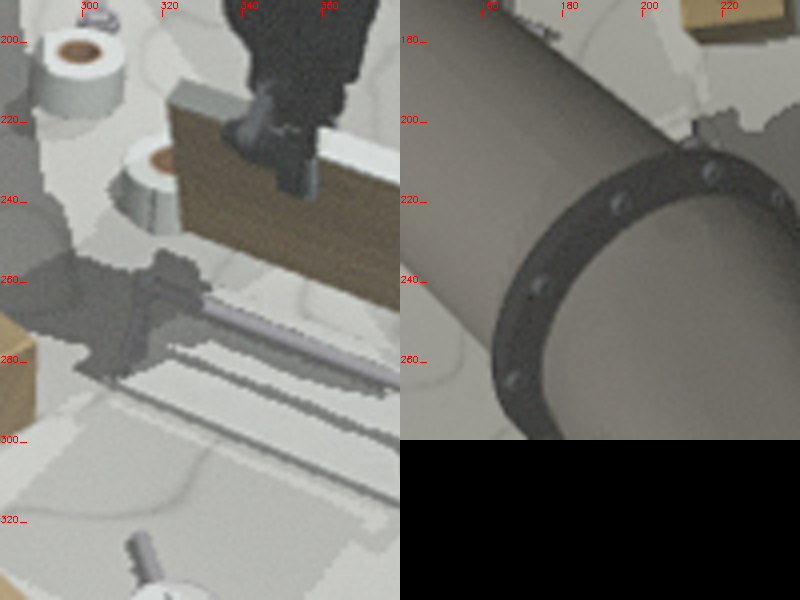

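step_arm(
  increments=[
    [[-1,0,4,14,0,0,0],[-1,0,9,31,0,0,0],[-1,0,14,47,0,0,0],[-1,0,18,61,0,0,0],[-1,0,19,65,0,0,0],[-1,0,20,69,0,0,0],[-1,0,21,72,0,0,0],[-1,0,21.5,74,0,0,0],[-1,0,22,75,0,0,0],[-1,0,22,75,0,0,0]],
  ],
)

```text
t: 26.33
eef_pos: [0.5021, 0.2792, 0.0875]
tool_rot: [-0.074, 0.526, 0.839, -0.118]
contact_force: [0.6, -0.6, -1.3]
gripper_width: 0.199
grasp_force: 59.3
```

Run:
```python
from place import *
go(bp(-.003,16,.0),bp(-.003,16,-.001))
```

```text
t 26.3 pos [0.5021 0.2792 0.0875] phi 115.8 zaxis [-0.249 -0.119 -0.961] F [ 0.6  -0.62 -1.3 ] w 0.199 g 59.3 q7 -0.48
 -> [0.  0.  2.5] [ 0.01 -0.07  0.01]
 -> [0.  0.3 3.4] [ 0.01 -0.07  0.01]
```

step_arm(
  increments=[
    [[-1,0,0.3,1.5,0,0,0],[-1,0,0.6,2.5,0,0,0],[-1,0,0.9,3.5,0,0,0],[-1,0,0.9,3.5,0,0,0]],
  ],
)

```text
t: 26.67
eef_pos: [0.5022, 0.2793, 0.085]
tool_rot: [-0.074, 0.526, 0.839, -0.118]
contact_force: [-0.1, -2.4, 6.9]
gripper_width: 0.203
grasp_force: 60.7
```

step_arm(
  increments=[
    [[-0.5,0,0,0,0,0,0],[-0.4,0,0,0,0,0,0],[-0.3,0,0,0,0,0,0],[-0.2,0,0,0,0,0,0],[-0.1,0,0,0,0,0,0],[0,0,0,0,0,0,0],[0.1,0,0,0,0,0,0],[0.2,0,0,0,0,0,0],[0.2,0,0,0,0,0,0],[0.2,0,0,0,0,0,0]],
  ],
)

```text
t: 27.5
eef_pos: [0.5018, 0.279, 0.0835]
tool_rot: [-0.075, 0.526, 0.839, -0.118]
contact_force: [0.2, -0.2, -0.6]
gripper_width: 0.6
grasp_force: 0.0
```

step_arm(
  increments=[
    [[0.2,0,0,-10,0,0,0],[0.2,0,0,-25,0,0,0],[0.2,0,0,-50,0,0,0],[0.2,0,0,-80,0,0,0],[1,0,0,-110,0,0,0],[1,0,0,-140,0,0,0]],
  ],
)

```text
t: 28.0
eef_pos: [0.537, 0.2959, 0.2203]
tool_rot: [-0.075, 0.526, 0.839, -0.118]
contact_force: [1.3, 0.3, -1.3]
gripper_width: 0.863
grasp_force: 0.0
```

Run:
```python
from h import *
from station import bot
go((.4419,.0899,.2,105),(.4419,.0899,.2,65),(.4419,.0899,.001,65))
im=bot.read_camera("scene")["image"]
cv2.imwrite("pics/g.png",cv2.resize(im[130:350,150:440,::-1],None,fx=2.7,fy=2.7,interpolation=cv2.INTER_CUBIC))
```

```text
t 28.0 pos [0.537  0.2959 0.2203] phi 115.8 zaxis [-0.249 -0.119 -0.961] F [ 1.27  0.33 -1.31] w 0.863 g 0.0 q7 -0.42
 -> [-144.1 -162.9   67.7] [-15.98   1.43  10.75]
 -> [-144.1 -162.9   67.7] [-14.99   7.02  50.48]
 -> [-144.4 -108.   259. ] [-14.99   7.02  50.48]
```

View pics/g.png

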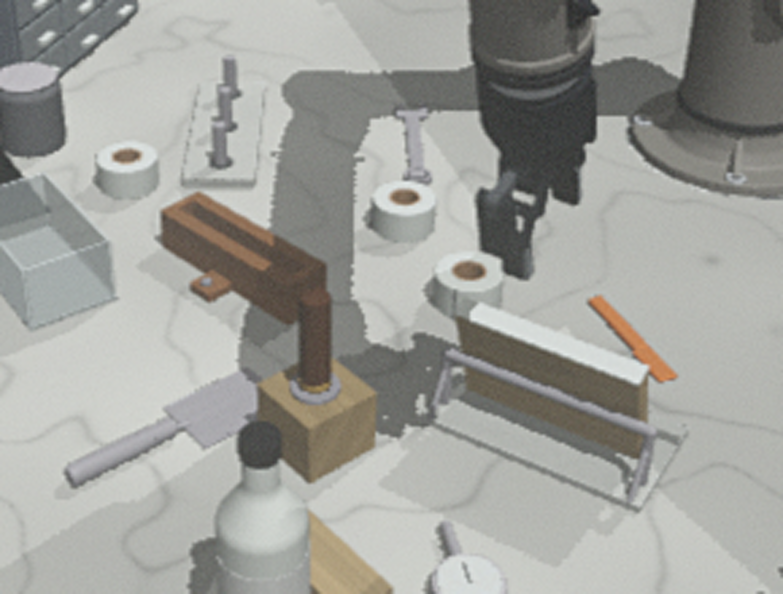

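Board leans on the rail at about (555,345) in the crop, edging up; burnisher upright; rolls unmoved. Now roll A.

Run:
```python
from h import *
go((.4419,.0899,.2,59))
```

```text
t 28.1 pos [0.5401 0.2984 0.2264] phi 115.7 zaxis [-0.242 -0.113 -0.964] F [2.06 2.17 5.02] w 0.938 g 0.0 q7 -0.42
 -> [-145.3 -165.6   72.8] [-14.28   7.51  56.41]
```

step_arm(
  increments=[
    [[1,-145,-165,70,-14,7.5,56.4],[1,-145,-165,70,-14,7.5,56.4],[1,-145,-165,70,-14,7.5,56.4],[1,-145,-165,70,-14,7.5,56.4],[1,-145,-165,70,-14,7.5,56.4],[1,-145,-165,70,-14,7.5,56.4],[1,-145,-165,70,-14,7.5,56.4],[1,-145,-165,70,-14,7.5,56.4],[1,-145,-165,70,-14,7.5,56.4],[1,-145,-165,70,-14,7.5,56.4]],
  ],
)

```text
t: 28.88
eef_pos: [0.4394, 0.088, 0.197]
tool_rot: [-0.0, 0.869, 0.494, -0.007]
contact_force: [0.2, -0.1, -0.7]
gripper_width: 1.001
grasp_force: 0.0
```

Run:
```python
from h import *
go((.4419,.0899,.1,59),(.4419,.0899,.0,59))
```

```text
t 28.9 pos [0.4394 0.088  0.197 ] phi 59.2 zaxis [-0.012 -0.006 -1.   ] F [ 0.2  -0.08 -0.73] w 1.001 g 0.0 q7 -1.00
 -> [ 4.   1.8 96.9] [-0.39  0.65  0.2 ]
 -> [  5.2   2.5 196.9] [-0.39  0.65  0.2 ]
```

step_arm(
  increments=[
    [[1,1,0,35,0,0,0],[1,1,0,70,0,0,0],[1,1,0,100,0,0,0],[1,1,0,120,0,0,0],[1,1,0,120,0,0,0],[1,1,0,120,0,0,0]],
  ],
)

```text
t: 29.38
eef_pos: [0.4384, 0.0886, 0.0758]
tool_rot: [-0.001, 0.869, 0.494, -0.008]
contact_force: [0.4, 0.2, 0.5]
gripper_width: 0.998
grasp_force: 0.0
```

Run:
```python
from h import *
go((.4419,.0899,.0,59))
```

```text
t 29.4 pos [0.4384 0.0886 0.0758] phi 59.2 zaxis [-0.015 -0.006 -1.   ] F [0.41 0.24 0.54] w 0.998 g 0.0 q7 -1.17
 -> [ 3.9  3.1 75.7] [-0.59  0.72  0.24]
```

step_arm(
  increments=[
    [[1,4,3,25,-0.6,0.7,0.2],[1,4,3,50,-0.6,0.7,0.2],[1,4,3,66,-0.6,0.7,0.2],[1,4,3,73,-0.6,0.7,0.2],[1,4,3,73,-0.6,0.7,0.2],[1,4,3,73,-0.6,0.7,0.2],[1,4,3,73,-0.6,0.7,0.2]],
  ],
)

```text
t: 29.97
eef_pos: [0.4437, 0.0898, 0.0046]
tool_rot: [0.001, 0.871, 0.491, 0.002]
contact_force: [0.4, 0.1, 0.1]
gripper_width: 0.999
grasp_force: 0.0
```

Run:
```python
from h import *
from station import bot
go((.4419,.0899,.0,59)); print(np.round(bot.get_obs()["q"],3))
```

```text
t 30.0 pos [0.4437 0.0898 0.0046] phi 58.9 zaxis [ 0.005 -0.    -1.   ] F [0.39 0.15 0.1 ] w 0.999 g 0.0 q7 -1.30
 -> [-0.9 -1.6  4.6] [ 0.26 -0.15 -0.13]
[-0.003  0.523 -0.402  2.212  0.443  0.478 -1.297]
```

Fine. Lower 3 mm, grip, and check before lifting.

step_arm(
  increments=[
    [[1,-1,-1.5,3,0,0,0],[0.6,-1,-1.5,3,0,0,0],[0.5,-1,-1.5,3,0,0,0],[0.4,-1,-1.5,3,0,0,0],[0.2,-1,-1.5,3,0,0,0],[0,-1,-1.5,3,0,0,0],[-1,-1,-1.5,3,0,0,0],[-1,-1,-1.5,3,0,0,0]],
  ],
  force=35,
)

```text
t: 30.63
eef_pos: [0.4407, 0.0892, 0.001]
tool_rot: [0.001, 0.871, 0.491, 0.001]
contact_force: [-2.4, -0.8, 10.5]
gripper_width: 0.776
grasp_force: 36.2
```

Run:
```python
from h import *
go((.4419,.0899,.13,59),(.453,-.3805,.13,59),(.453,-.3805,.075,59))
```

```text
t 30.6 pos [0.4407 0.0892 0.001 ] phi 58.9 zaxis [ 0.003 -0.001 -1.   ] F [-2.38 -0.77 10.47] w 0.776 g 36.2 q7 -1.31
 -> [   1.3    1.1 -128.9] [ 0.21 -0.03 -0.14]
 -> [-395.6  253.8 -128.3] [ 0.21 -0.03 -0.14]
 -> [-395.6  253.6  -73.3] [ 0.21 -0.03 -0.14]
```

step_arm(
  increments=[
    [[-1,0,0,-10,0,0,0],[-1,0,0,-40,0,0,0],[-1,0,0,-75,0,0,0],[-1,0,0,-110,0,0,0],[-1,-10,6,-129,0,0,0],[-1,-40,26,-129,0,0,0],[-1,-70,45,-129,0,0,0],[-1,-100,64,-129,0,0,0],[-1,-130,83,-129,0,0,0],[-1,-160,103,-129,0,0,0]],
  ],
)

```text
t: 31.47
eef_pos: [0.4449, -0.1024, 0.1301]
tool_rot: [0.001, 0.871, 0.492, 0.001]
contact_force: [0.6, 1.1, -1.5]
gripper_width: 0.778
grasp_force: 39.9
```

step_arm(
  increments=[
    [[-1,-30,19,0,0,0,0],[-1,-60,38,0,0,0,0],[-1,-90,57,0,0,0,0],[-1,-120,77,0,0,0,0],[-1,-150,96,0,0,0,0],[-1,-180,115,0,0,0,0],[-1,-210,134,0,0,0,0],[-1,-230,147,0,0,0,0],[-1,-236,151,0,0,0,0],[-1,-236,151,0,0,0,0]],
  ],
)

```text
t: 32.3
eef_pos: [0.4518, -0.3833, 0.1298]
tool_rot: [0.001, 0.872, 0.49, 0.001]
contact_force: [-0.7, 0.4, -1.1]
gripper_width: 0.775
grasp_force: 39.8
```

Run:
```python
from h import *
from station import bot
go((.453,-.3805,.075,59),(.453,-.3805,.014,59))
im=bot.read_camera("scene")["image"];im2=bot.read_camera("top")["image"]
crop("scene",185,120,130,100,4.2,"e.png",1.0,im);crop("top",240,160,210,110,2.6,"f.png",1.6,im2)
a=cv2.imread("pics/e.png")[:310];b=cv2.imread("pics/f.png")[:286];o=np.zeros((600,560,3),np.uint8);o[:a.shape[0],:a.shape[1]]=a;o[314:,:b.shape[1]]=b;cv2.imwrite("pics/ef2.png",o)
```

```text
t 32.3 pos [ 0.4518 -0.3833  0.1298] phi 58.6 zaxis [ 0.003 -0.001 -1.   ] F [-0.72  0.42 -1.06] w 0.775 g 39.8 q7 -0.13
 -> [ 2.9 -0.6 54.8] [ 0.17 -0.03 -0.36]
 -> [  2.9  -0.8 115.8] [ 0.17 -0.03 -0.36]
```

View pics/ef2.png

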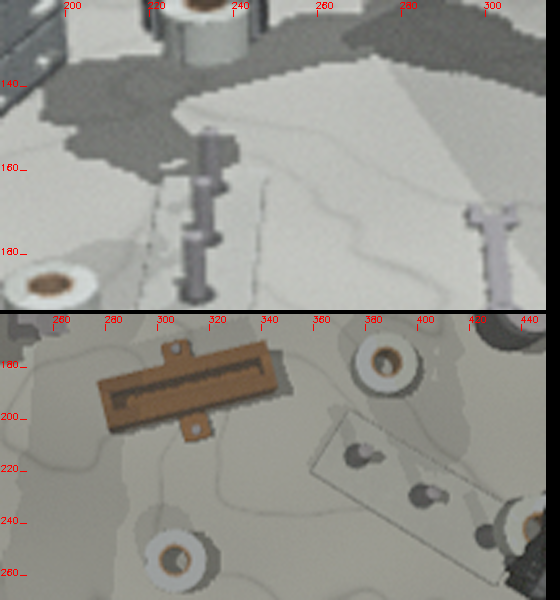

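step_arm(
  increments=[
    [[-1,1.5,0,20,0,0,0],[-1,1.5,0,40,0,0,0],[-1,1.5,0,55,0,0,0],[-1,1.5,0,63,0,0,0],[-1,1.5,0,70,0,0,0],[-1,1.5,0,76,0,0,0],[-1,1.5,0,80,0,0,0],[-1,1.5,0,80,0,0,0]],
  ],
)

```text
t: 33.07
eef_pos: [0.4537, -0.3793, 0.0493]
tool_rot: [0.001, 0.871, 0.492, 0.001]
contact_force: [-0.2, -0.6, -1.2]
gripper_width: 0.772
grasp_force: 39.9
```

Run:
```python
from h import *
go((.452,-.382,.014,59))
```

```text
t 33.1 pos [ 0.4537 -0.3793  0.0493] phi 58.9 zaxis [ 0.002 -0.    -1.   ] F [-0.22 -0.58 -1.18] w 0.772 g 39.9 q7 -0.18
 -> [-3.3 -0.2 35.3] [ 0.13 -0.05 -0.12]
```

step_arm(
  increments=[
    [[-1,-1.5,0,10,0,0,0],[-1,-1.5,0,20,0,0,0],[-1,-1.5,0,28,0,0,0],[-1,-1.5,0,33,0,0,0],[-1,-1.5,0,35,0,0,0],[-1,-1.5,0,35,0,0,0]],
  ],
)

```text
t: 33.57
eef_pos: [0.4527, -0.3807, 0.0139]
tool_rot: [0.0, 0.871, 0.491, 0.001]
contact_force: [-0.1, 0.2, -1.0]
gripper_width: 0.775
grasp_force: 39.8
```

step_arm(
  increments=[
    [[0.6,0,0,0,0,0,0],[0.7,0,0,0,0,0,0],[0.85,0,0,0,0,0,0],[1,0,0,0,0,0,0],[1,0,0,0,0,0,0],[1,0,0,-15,0,0,0],[1,0,0,-45,0,0,0],[1,0,0,-85,0,0,0],[1,0,0,-120,0,0,0],[1,0,0,-140,0,0,0]],
  ],
)

```text
t: 34.4
eef_pos: [0.4542, -0.3818, 0.1589]
tool_rot: [0.003, 0.871, 0.491, 0.002]
contact_force: [0.9, -0.6, 0.3]
gripper_width: 1.002
grasp_force: 0.0
```

Run:
```python
from h import *
go((.4226,-.0503,.15,59))
```

```text
t 34.4 pos [ 0.4542 -0.3818  0.1589] phi 58.9 zaxis [ 0.007 -0.004 -1.   ] F [ 0.93 -0.56  0.26] w 1.002 g 0.0 q7 -0.11
 -> [ 267.3 -198.5    7.4] [ 0.45 -0.02 -0.14]
```

```bash
cat > rolls.py <<'E'
from h import *
from station import bot
def find(n):
    im=bot.read_camera(n)["image"]; i=im.astype(int)
    m=((i[...,0]-i[...,2])>(40 if n=="scene" else 25)).astype(np.uint8)
    k,l,s,c=cv2.connectedComponentsWithStats(m)
    for j in range(1,k):
        w,h,a=s[j,2],s[j,3],s[j,4]
        if 15<a<110 and w<18 and h<18:
            x,y=s[j,0]+(w-1)/2,s[j,1]+(h-1)/2; print(n,round(x,1),round(y,1),w,h,a,"z.036:",np.round(at(n,x,y,.036)[:2],4),"z.048:",np.round(at(n,x,y,.048)[:2],4))
    return im
if __name__=="__main__":
    for n in("scene","top"): find(n)
E
python3 rolls.py
```

```text
scene 305.5 18.5 12 14 30 z.036: [-0.8299 -1.8655] z.048: [-0.7992 -1.8211]
scene 227.5 234.0 14 9 53 z.036: [ 0.6628 -0.0171] z.048: [ 0.6697 -0.0021]
scene 267.5 273.0 8 3 17 z.036: [0.6523 0.164 ] z.048: [0.6595 0.1761]
top 62.5 126.0 12 3 18 z.036: [0.7761 0.6547] z.048: [0.7719 0.6471]
top 226.5 153.0 14 9 85 z.036: [0.7015 0.1791] z.048: [0.6981 0.1768]
top 13.5 165.0 10 15 47 z.036: [0.66   0.7853] z.048: [0.6571 0.7763]
top 4.5 170.5 8 12 34 z.036: [0.6437 0.8096] z.048: [0.641  0.8002]
top 14.0 174.5 5 8 16 z.036: [0.6325 0.7808] z.048: [0.6299 0.7718]
top 388.5 178.0 12 11 37 z.036: [ 0.6354 -0.2721] z.048: [ 0.6328 -0.2694]
top 314.5 203.0 12 11 92 z.036: [ 0.5629 -0.0691] z.048: [ 0.5611 -0.0687]
top 8.5 224.5 6 8 20 z.036: [0.4904 0.7808] z.048: [0.4894 0.7718]
top 211.0 222.5 9 6 18 z.036: [0.5047 0.2143] z.048: [0.5035 0.2116]
top 431.0 244.5 13 12 45 z.036: [ 0.4545 -0.3829] z.048: [ 0.4538 -0.379 ]
top 307.0 254.5 13 12 44 z.036: [ 0.4219 -0.0502] z.048: [ 0.4216 -0.05  ]
```

step_arm(
  increments=[
    [[1,38,-28,5,0,0,0],[1,76,-56,5,0,0,0],[1,110,-83,5,0,0,0],[1,140,-104,5,0,0,0],[1,170,-126,5,0,0,0],[1,200,-148,5,0,0,0],[1,230,-170,5,0,0,0],[1,255,-189,5,0,0,0],[1,266,-198,5,0,0,0],[1,266,-198,5,0,0,0]],
  ],
)

```text
t: 35.33
eef_pos: [0.4198, -0.0472, 0.1487]
tool_rot: [0.0, 0.869, 0.494, 0.001]
contact_force: [-0.5, 0.5, 0.7]
gripper_width: 1.006
grasp_force: 0.0
```

```bash
python3 -c "
from rolls import *
find('scene');find('top')
go((.4226,-.0503,.06,59),(.4226,-.0503,.002,59)); print(np.round(bot.get_obs()['q'],3))"
```

```text
scene 227.5 234.0 14 9 56 z.036: [ 0.6628 -0.0171] z.048: [ 0.6697 -0.0021]
scene 267.5 273.0 8 3 17 z.036: [0.6523 0.164 ] z.048: [0.6595 0.1761]
top 226.5 153.5 14 8 83 z.036: [0.7    0.1791] z.048: [0.6967 0.1768]
top 388.5 177.5 12 12 43 z.036: [ 0.6368 -0.2721] z.048: [ 0.6342 -0.2694]
top 314.5 203.0 12 11 93 z.036: [ 0.5629 -0.0691] z.048: [ 0.5611 -0.0687]
top 434.0 245.5 13 12 51 z.036: [ 0.4519 -0.3908] z.048: [ 0.4513 -0.3868]
t 35.4 pos [ 0.4204 -0.0508  0.1487] phi 58.9 zaxis [ 0.002 -0.001 -1.   ] F [-0.2  -0.08  1.  ] w 0.995 g 0.0 q7 -0.72
 -> [ 1.6  1.5 88.7] [ 0.12 -0.01 -0.06]
 -> [  1.6   1.4 146.7] [ 0.12 -0.01 -0.06]
[ 0.455  0.218 -0.534  2.183  0.159  0.775 -0.725]
```

step_arm(
  increments=[
    [[1,1.5,1.5,30,0,0,0],[1,1.5,1.5,60,0,0,0],[1,1.5,1.5,90,0,0,0],[1,1.5,1.5,115,0,0,0],[1,1.5,1.5,130,0,0,0],[1,1.5,1.5,140,0,0,0],[1,1.5,1.5,146,0,0,0],[1,1.5,1.5,146,0,0,0],[1,1.5,1.5,146,0,0,0]],
  ],
)

```text
t: 36.18
eef_pos: [0.4237, -0.0509, 0.0035]
tool_rot: [0.001, 0.871, 0.491, 0.001]
contact_force: [-0.2, 0.6, 0.5]
gripper_width: 0.998
grasp_force: 0.0
```

```bash
python3 -c "
from h import *
from station import bot
go((.4224,-.0503,.002,59)); print(np.round(bot.get_obs()['q'],3))"
```

```text
t 36.2 pos [ 0.4237 -0.0509  0.0035] phi 58.8 zaxis [ 0.003 -0.001 -1.   ] F [-0.18  0.6   0.51] w 0.998 g 0.0 q7 -0.98
 -> [-0.2 -1.4  1.5] [ 0.18 -0.04 -0.18]
[ 0.293  0.496 -0.378  2.27   0.431  0.438 -0.981]
```

step_arm(
  increments=[
    [[1,0,-1.5,2,0,0,0],[0.6,0,-1.5,2,0,0,0],[0.5,0,-1.5,2,0,0,0],[0.4,0,-1.5,2,0,0,0],[0.2,0,-1.5,2,0,0,0],[0,0,-1.5,2,0,0,0],[-1,0,-1.5,2,0,0,0],[-1,0,-1.5,2,0,0,0]],
  ],
  force=35,
)

```text
t: 36.85
eef_pos: [0.4224, -0.0498, 0.0022]
tool_rot: [0.002, 0.871, 0.491, 0.001]
contact_force: [-2.5, -0.1, 9.2]
gripper_width: 0.764
grasp_force: 36.6
```

Run:
```python
from h import *
from rolls import find
go((.4224,-.0503,.13,59),(.4945,-.311,.13,59))
crop("top",350,190,110,80,6,"k.png",1.6,find("top"))
```

```text
t 36.9 pos [ 0.4224 -0.0498  0.0022] phi 58.8 zaxis [ 0.004 -0.001 -1.   ] F [-2.51 -0.07  9.25] w 0.764 g 36.6 q7 -0.99
 -> [  -0.3    0.8 -127.8] [ 0.23 -0.05 -0.17]
 -> [-186.1  197.4 -127.2] [ 0.23 -0.05 -0.17]
top 226.5 153.5 14 10 86 z.036: [0.7    0.1791] z.048: [0.6967 0.1768]
top 388.5 177.5 12 12 45 z.036: [ 0.6368 -0.2721] z.048: [ 0.6342 -0.2694]
top 314.5 203.0 12 11 93 z.036: [ 0.5629 -0.0691] z.048: [ 0.5611 -0.0687]
top 434.0 245.5 13 12 51 z.036: [ 0.4519 -0.3908] z.048: [ 0.4513 -0.3868]
```

View pics/k.png

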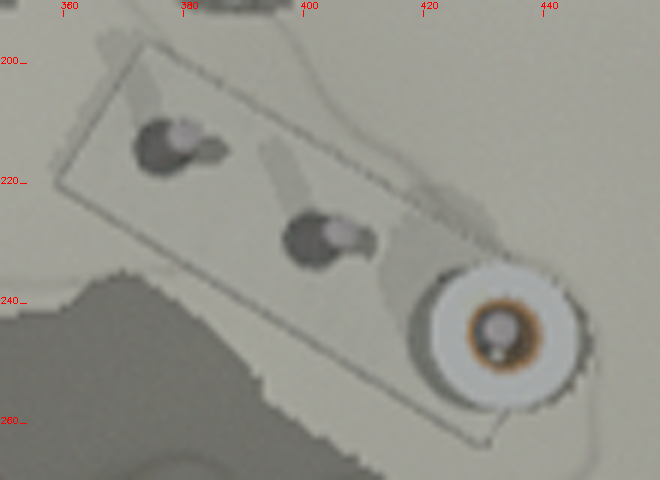

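Roll A sits down on the right-hand spindle (433,245). Next, roll B goes to the middle one.

step_arm(
  increments=[
    [[-1,0,0,-10,0,0,0],[-1,0,0,-40,0,0,0],[-1,0,0,-75,0,0,0],[-1,0,0,-110,0,0,0],[-1,-10,11,-127,0,0,0],[-1,-32,34,-127,0,0,0],[-1,-54,57,-127,0,0,0],[-1,-76,81,-127,0,0,0],[-1,-98,104,-127,0,0,0],[-1,-120,127,-127,0,0,0]],
  ],
)

```text
t: 37.73
eef_pos: [0.4682, -0.2195, 0.1294]
tool_rot: [0.001, 0.871, 0.491, 0.001]
contact_force: [1.0, 0.6, -1.1]
gripper_width: 0.758
grasp_force: 39.8
```

step_arm(
  increments=[
    [[-1,-22,23,0,0,0,0],[-1,-44,47,0,0,0,0],[-1,-60,64,0,0,0,0],[-1,-66,70,0,0,0,0],[-1,-66,70,0,0,0,0],[-1,-66,70,0,0,0,0],[-1,-66,70,0,0,0,0]],
  ],
)

```text
t: 38.32
eef_pos: [0.4938, -0.3084, 0.1288]
tool_rot: [0.0, 0.87, 0.492, 0.001]
contact_force: [-0.5, -0.2, -1.1]
gripper_width: 0.761
grasp_force: 39.8
```

Run:
```python
from h import *
go((.4945,-.311,.05,59))
```

```text
t 38.3 pos [ 0.4938 -0.3084  0.1288] phi 59.0 zaxis [ 0.002  0.    -1.   ] F [-0.54 -0.16 -1.1 ] w 0.761 g 39.8 q7 -0.30
 -> [-2.   1.8 78.8] [ 0.1  -0.09 -0.02]
```

step_arm(
  increments=[
    [[-1,-2,2,20,0,0,0],[-1,-2,2,40,0,0,0],[-1,-2,2,55,0,0,0],[-1,-2,2,63,0,0,0],[-1,-2,2,70,0,0,0],[-1,-2,2,76,0,0,0],[-1,-2,2,79,0,0,0],[-1,-2,2,79,0,0,0]],
  ],
)

```text
t: 38.98
eef_pos: [0.4949, -0.3131, 0.0495]
tool_rot: [0.001, 0.871, 0.492, 0.001]
contact_force: [0.4, 0.2, -1.1]
gripper_width: 0.76
grasp_force: 39.8
```

Run:
```python
from h import *
go((.4945,-.311,.0145,59))
```

```text
t 39.0 pos [ 0.4949 -0.3131  0.0495] phi 58.9 zaxis [ 0.002 -0.001 -1.   ] F [ 0.44  0.16 -1.12] w 0.760 g 39.8 q7 -0.35
 -> [ 1.6 -1.5 35. ] [ 0.14 -0.04 -0.12]
```

step_arm(
  increments=[
    [[-1,1.5,-1.5,10,0,0,0],[-1,1.5,-1.5,20,0,0,0],[-1,1.5,-1.5,28,0,0,0],[-1,1.5,-1.5,33,0,0,0],[-1,1.5,-1.5,35,0,0,0],[-1,1.5,-1.5,35,0,0,0]],
  ],
)

```text
t: 39.48
eef_pos: [0.4942, -0.3112, 0.0145]
tool_rot: [0.001, 0.871, 0.491, 0.001]
contact_force: [0.7, -1.0, -1.2]
gripper_width: 0.76
grasp_force: 39.8
```

step_arm(
  increments=[
    [[0.6,0,0,0,0,0,0],[0.7,0,0,0,0,0,0],[0.85,0,0,0,0,0,0],[1,0,0,0,0,0,0],[1,0,0,0,0,0,0],[1,0,0,-15,0,0,0],[1,0,0,-45,0,0,0],[1,0,0,-85,0,0,0],[1,0,0,-120,0,0,0],[1,0,0,-140,0,0,0]],
  ],
)

```text
t: 40.32
eef_pos: [0.4958, -0.3119, 0.1587]
tool_rot: [0.003, 0.871, 0.491, 0.002]
contact_force: [-0.0, -0.9, 0.5]
gripper_width: 1.001
grasp_force: 0.0
```

Run:
```python
from h import *
from rolls import find
go((.6362,-.2716,.15,0))
find("top")
find("scene")
```

```text
t 40.3 pos [ 0.4958 -0.3119  0.1587] phi 58.9 zaxis [ 0.007 -0.003 -1.   ] F [-0.03 -0.87  0.53] w 1.001 g 0.0 q7 -0.28
 -> [107.1  99.3   9.6] [ 0.37 -0.28 58.86]
top 136.5 110.5 2 12 17 z.036: [0.8241 0.4433] z.048: [0.8193 0.4381]
top 226.5 153.0 14 9 84 z.036: [0.7015 0.1791] z.048: [0.6981 0.1768]
top 388.5 178.0 12 11 42 z.036: [ 0.6354 -0.2721] z.048: [ 0.6328 -0.2694]
top 314.5 203.0 12 11 92 z.036: [ 0.5629 -0.0691] z.048: [ 0.5611 -0.0687]
top 167.5 227.0 14 11 31 z.036: [0.4904 0.3341] z.048: [0.4894 0.3301]
top 405.0 229.0 13 13 49 z.036: [ 0.4952 -0.3144] z.048: [ 0.4941 -0.3112]
top 155.5 231.5 8 4 17 z.036: [0.4775 0.3667] z.048: [0.4766 0.3623]
scene 305.5 18.5 12 14 27 z.036: [-0.8299 -1.8655] z.048: [-0.7992 -1.8211]
scene 227.5 234.5 14 10 56 z.036: [ 0.6637 -0.0152] z.048: [ 6.707e-01 -3.000e-04]
scene 65.5 276.0 12 11 38 z.036: [ 1.0494 -0.0596] z.048: [ 1.0503 -0.044 ]
scene 267.5 273.0 8 3 17 z.036: [0.6523 0.164 ] z.048: [0.6595 0.1761]
scene 52.0 292.5 11 8 27 z.036: [ 1.0864 -0.0186] z.048: [ 1.0867 -0.0036]
```

step_arm(
  increments=[
    [[1,107,99,5,0,0,58.9],[1,107,99,5,0,0,58.9],[1,107,99,5,0,0,58.9],[1,107,99,5,0,0,58.9],[1,107,99,5,0,0,58.9],[1,107,99,5,0,0,58.9],[1,107,99,5,0,0,58.9],[1,107,99,5,0,0,58.9],[1,107,99,5,0,0,58.9],[1,107,99,5,0,0,58.9]],
  ],
)

```text
t: 41.25
eef_pos: [0.6338, -0.2706, 0.1488]
tool_rot: [0.0, 1.0, 0.001, 0.001]
contact_force: [-0.3, -0.5, 0.6]
gripper_width: 1.003
grasp_force: 0.0
```

Run:
```python
from h import *
from station import bot
go((.6362,-.2716,.002,0))
im=bot.read_camera("scene")["image"];im2=bot.read_camera("top")["image"]
crop("scene",170,140,130,70,4.2,"e.png",1.0,im);crop("top",300,100,150,110,3.6,"f.png",1.6,im2)
a=cv2.imread("pics/e.png")[:294];b=cv2.imread("pics/f.png")[:306];o=np.zeros((600,560,3),np.uint8);o[:a.shape[0],:a.shape[1]]=a;o[294:294+b.shape[0],:b.shape[1]]=b;cv2.imwrite("pics/ef3.png",o)
```

```text
t 41.2 pos [ 0.6338 -0.2706  0.1488] phi 0.1 zaxis [ 0.001 -0.001 -1.   ] F [-0.31 -0.48  0.61] w 1.003 g 0.0 q7 -1.34
 -> [  2.3   0.9 146.8] [ 0.04 -0.06  0.06]
```

View pics/ef3.png

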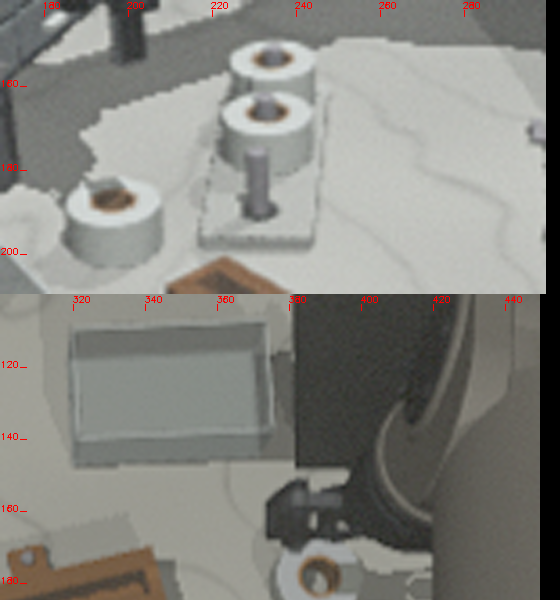

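Both placed rolls sit down on their spindles. Roll C is still at (388,178), so I'll pick it up.

step_arm(
  increments=[
    [[1,1.5,0.5,30,0,0,0],[1,1.5,0.5,60,0,0,0],[1,1.5,0.5,90,0,0,0],[1,1.5,0.5,115,0,0,0],[1,1.5,0.5,130,0,0,0],[1,1.5,0.5,140,0,0,0],[1,1.5,0.5,146,0,0,0],[1,1.5,0.5,146,0,0,0],[1,1.5,0.5,146,0,0,0]],
  ],
)

```text
t: 42.1
eef_pos: [0.6369, -0.2718, 0.005]
tool_rot: [0.001, 1.0, -0.0, 0.002]
contact_force: [-0.0, -0.2, 0.0]
gripper_width: 0.997
grasp_force: 0.0
```

```bash
python3 -c "
from h import *
go((.6362,-.2716,.002,0))"
```

```text
t 42.1 pos [ 0.6369 -0.2718  0.005 ] phi -0.0 zaxis [ 0.004 -0.001 -1.   ] F [-0.01 -0.17  0.03] w 0.997 g 0.0 q7 -1.38
 -> [-0.8 -0.2  3. ] [ 0.07 -0.24 -0.02]
```

step_arm(
  increments=[
    [[1,0,0,3,0,0,0],[0.6,0,0,3,0,0,0],[0.5,0,0,3,0,0,0],[0.4,0,0,3,0,0,0],[0.2,0,0,3,0,0,0],[0,0,0,3,0,0,0],[-1,0,0,3,0,0,0],[-1,0,0,3,0,0,0]],
  ],
  force=35,
)

```text
t: 42.77
eef_pos: [0.6368, -0.2718, 0.0023]
tool_rot: [0.001, 1.0, -0.0, 0.002]
contact_force: [-2.1, 1.2, 6.6]
gripper_width: 0.769
grasp_force: 39.3
```

Run:
```python
from h import *
go((.6362,-.2716,.13,0),(.536,-.2435,.13,59))
```

```text
t 42.8 pos [ 0.6368 -0.2718  0.0023] phi -0.0 zaxis [ 0.004 -0.001 -1.   ] F [-2.11  1.23  6.61] w 0.769 g 39.3 q7 -1.38
 -> [-1.000e-01  0.000e+00 -1.277e+02] [ 0.08 -0.24 -0.04]
 -> [-100.3  -28.  -128.2] [  0.19  -0.18 -59.04]
```

step_arm(
  increments=[
    [[-1,0,0,-10,0,0,0],[-1,0,0,-40,0,0,0],[-1,0,0,-75,0,0,0],[-1,0,0,-105,0,0,0],[-1,0,0,-127,0,0,-5],[-1,-20,-6,-127,0,0,-11],[-1,-40,-11,-127,0,0,-17],[-1,-60,-17,-127,0,0,-23],[-1,-80,-22,-127,0,0,-29],[-1,-100,-28,-127,0,0,-35]],
  ],
)

```text
t: 43.6
eef_pos: [0.5346, -0.2433, 0.1282]
tool_rot: [0.001, 0.953, 0.303, 0.001]
contact_force: [0.5, -0.0, -1.3]
gripper_width: 0.766
grasp_force: 39.6
```

step_arm(
  increments=[
    [[-1,0,0,0,0,0,-7],[-1,0,0,0,0,0,-14],[-1,0,0,0,0,0,-20],[-1,0,0,0,0,0,-24],[-1,0,0,0,0,0,-24],[-1,0,0,0,0,0,-24],[-1,0,0,0,0,0,-24]],
  ],
)

```text
t: 44.18
eef_pos: [0.5358, -0.2435, 0.1279]
tool_rot: [0.001, 0.871, 0.491, 0.001]
contact_force: [-0.5, 0.2, -1.4]
gripper_width: 0.769
grasp_force: 39.6
```

Run:
```python
from h import *
go((.536,-.2435,.05,59))
```

```text
t 44.2 pos [ 0.5358 -0.2435  0.1279] phi 58.8 zaxis [ 0.003 -0.001 -1.   ] F [-0.47  0.21 -1.42] w 0.769 g 39.6 q7 -0.45
 -> [ 0.   0.  77.9] [ 0.17 -0.03 -0.17]
```

step_arm(
  increments=[
    [[-1,0,0,20,0,0,0],[-1,0,0,40,0,0,0],[-1,0,0,55,0,0,0],[-1,0,0,63,0,0,0],[-1,0,0,70,0,0,0],[-1,0,0,76,0,0,0],[-1,0,0,78,0,0,0],[-1,0,0,78,0,0,0]],
  ],
)

```text
t: 44.85
eef_pos: [0.5361, -0.2434, 0.0497]
tool_rot: [0.001, 0.871, 0.492, 0.001]
contact_force: [-0.5, 0.3, -1.1]
gripper_width: 0.766
grasp_force: 39.6
```

Run:
```python
from h import *
go((.536,-.2435,.0147,59))
```

```text
t 44.9 pos [ 0.5361 -0.2434  0.0497] phi 58.9 zaxis [ 0.003 -0.001 -1.   ] F [-0.55  0.27 -1.13] w 0.766 g 39.6 q7 -0.50
 -> [-0.2 -0.2 35. ] [ 0.16 -0.04 -0.05]
```

step_arm(
  increments=[
    [[-1,0,0,10,0,0,0],[-1,0,0,20,0,0,0],[-1,0,0,28,0,0,0],[-1,0,0,33,0,0,0],[-1,0,0,35,0,0,0],[-1,0,0,35,0,0,0]],
  ],
)

```text
t: 45.35
eef_pos: [0.5357, -0.2433, 0.0144]
tool_rot: [0.001, 0.871, 0.492, 0.001]
contact_force: [0.2, -0.4, -1.2]
gripper_width: 0.768
grasp_force: 39.6
```

step_arm(
  increments=[
    [[0.6,0,0,0,0,0,0],[0.7,0,0,0,0,0,0],[0.85,0,0,0,0,0,0],[1,0,0,0,0,0,0],[1,0,0,0,0,0,0],[1,0,0,-15,0,0,0],[1,0,0,-45,0,0,0],[1,0,0,-85,0,0,0],[1,0,0,-120,0,0,0],[1,0,0,-150,0,0,0]],
  ],
)

```text
t: 46.18
eef_pos: [0.5362, -0.2433, 0.1672]
tool_rot: [0.002, 0.87, 0.492, 0.002]
contact_force: [1.0, -1.2, -0.3]
gripper_width: 1.001
grasp_force: 0.0
```

step_arm(
  increments=[
    [[1,-40,0,-20,0,0,0],[1,-80,0,-40,0,0,0],[1,-120,0,-60,0,0,0],[1,-160,0,-80,0,0,0],[1,-200,0,-100,0,0,0],[1,-230,0,-100,0,0,0],[1,-230,0,-100,0,0,0],[1,-230,0,-100,0,0,0]],
  ],
)

```text
t: 46.85
eef_pos: [0.4142, -0.4437, 0.2648]
tool_rot: [0.002, 0.872, 0.489, 0.0]
contact_force: [0.2, 0.8, -0.9]
gripper_width: 0.996
grasp_force: 0.0
```

Run:
```python
from h import *
from station import bot
go()
im=bot.read_camera("scene")["image"];im2=bot.read_camera("top")["image"]
a=cv2.resize(im[140:310,150:430,::-1],None,fx=2,fy=2,interpolation=cv2.INTER_CUBIC)
b=cv2.resize(im2[130:260,140:450,::-1],None,fx=1.9,fy=1.9,interpolation=cv2.INTER_CUBIC);b=(255*(b/255.)**.6).astype(np.uint8)
o=np.zeros((600,600,3),np.uint8);o[:340,:560]=a;b=b[:,:600];o[345:345+b.shape[0],:b.shape[1]]=b;cv2.imwrite("pics/end.png",o)
```

```text
t 46.9 pos [ 0.4142 -0.4437  0.2648] phi 58.6 zaxis [ 0.002 -0.002 -1.   ] F [ 0.15  0.82 -0.85] w 0.996 g 0.0 q7 0.04
```

View pics/end.png

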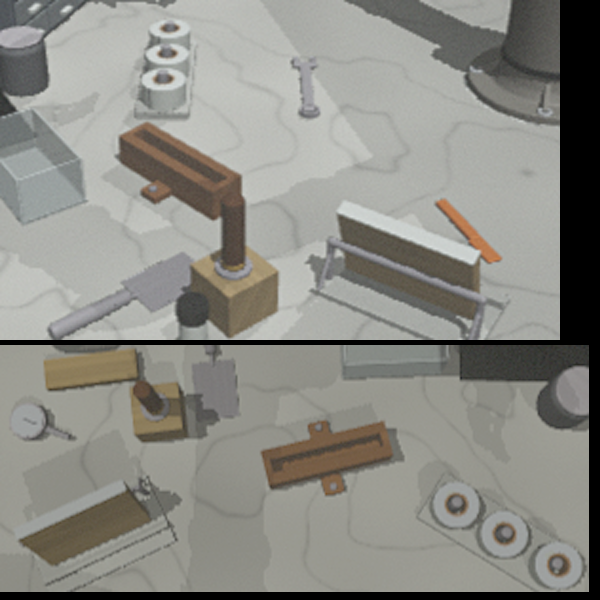

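All three rolls are on the rack, the burnisher is upright in its stand, and the board leans on the rail. I'll check the board's centring with numbers before handing in.

Run:
```python
from h import *
f=lambda x,y:at("top",x/1.9+139.6,(y-345)/1.9+129.6,.114)[:2]
L,R=f(22,535),f(128,488);m=(L+R)/2;a=np.radians(25.8);d=m-np.array([.485,.271]);v=L-R
print("len",np.linalg.norm(v),"yaw",np.degrees(np.arctan2(-v[0],v[1])),"x_r",d@[np.cos(a),np.sin(a)],"y_r",d@[-np.sin(a),np.cos(a)])
from rolls import find
find("top")
```

```text
len 0.15505713462170206 yaw 25.12606971433642 x_r 0.025537326462384376 y_r -0.003045946596112515
top 136.5 110.5 2 12 17 z.036: [0.8241 0.4433] z.048: [0.8193 0.4381]
top 226.5 153.0 14 9 84 z.036: [0.7015 0.1791] z.048: [0.6981 0.1768]
top 9.5 171.0 16 15 85 z.036: [0.6425 0.7949] z.048: [0.6397 0.7858]
top 314.5 203.0 12 11 92 z.036: [ 0.5629 -0.0691] z.048: [ 0.5611 -0.0687]
top 380.0 213.5 13 12 40 z.036: [ 0.5365 -0.2476] z.048: [ 0.5349 -0.2452]
top 405.0 229.0 13 13 46 z.036: [ 0.4952 -0.3144] z.048: [ 0.4941 -0.3112]
top 195.5 229.5 16 10 39 z.036: [0.4848 0.2563] z.048: [0.4838 0.2531]
top 4.5 237.0 10 13 38 z.036: [0.4555 0.7882] z.048: [0.4548 0.7791]
top 165.5 240.0 12 7 25 z.036: [0.4546 0.3376] z.048: [0.454  0.3335]
top 433.5 245.5 12 12 45 z.036: [ 0.4519 -0.3895] z.048: [ 0.4513 -0.3855]
```

```bash
python3 -c "
from station import bot
print(bot.hand_in())"
```

```text
the job is handed in; nothing more can be done
None
```

The edging was pressed down left to right and back, the burnisher is upright in its stand, the board leans on the rest with its edging up, and all three rolls are down on the spindles. I handed the job in at about 47 s; it returned no verdict, but the final pictures showed everything in place.

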